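# Close and latch the specimen vacuum pot

### The job

Close the specimen vacuum pot for pumping down: set the steel lid gently onto the open pot so that its spigot drops into the mouth and it sits flat. Then swing both halves of the hinged clamp ring fully shut around the two flanges, swing the bolt into the fork of the right-hand half and fold its red cam lever all the way back against the ring so that the clamp is locked. Leave the loupe, tweezers, green specimen and oil bottle where they are.

Things in the scene. Friction and masses are not known exactly. Their poses are not given: they have to be found in the camera images.
- pot: vacuum pot: upright steel tube with a flange at its mouth, fixed on a grey base plate (136 x 110 x 12 mm). Origin on its vertical axis at bench level, z up; +x points to the clamp's hinge bracket at the back, +y to the pump port (brass valve, blue handle; up to 70 mm high, 112 mm out). Horizontal offsets below are in this frame. Its place and yaw vary.
- pot_mouth (a point): centre of the pot's mouth, in the flat top face of its flange, 100 mm above the bench. Flange 75 mm across, bore 51 mm across and hollow below; a black resin specimen stands inside, its top 30 mm below the mouth.
- lid: loose steel lid, 75 mm across, 4 mm thick at the rim, 6.6 mm inside radius 30. Origin on its axis in the flat sealing underside, z up. Below: bevelled centring spigot 48 mm across, 6 mm deep, on which it stands at first. Seated, its origin is at pot_mouth, with 1.5 mm play round the spigot. On top: neck 16 mm, black round vent knob 27 mm across, 18 to 40 mm above the origin. 0.18 to 0.33 kg.
- lid_knob (a point): middle of the lid's vent knob, on the axis, 29 mm above the lid's origin: the place to grip it
- hinge_pin (a point): the fixed vertical pin on which both clamp halves turn, 52 mm behind the pot's axis (+x) on a steel bracket, at the height of the mouth (100 mm)
- clamp_left (a joint): left (+y) half of the aluminium clamp ring, turning on hinge_pin: 0 rad shut, up to 1.3 open (out to +y, clockwise from above). Starts open, stays where left; 1 N at the front moves it. Shut: half ring about the pot's axis, outer radius 47 mm, 90 to 110 mm high; upper lip inward to radius 33, so the lid passes only with both halves open. Push it shut on its outside near the front.
- clamp_right (a joint): right (-y) half of the clamp ring, mirror image of the left one: 0 rad shut, up to 1.3 open (out to -y, anticlockwise from above). Its lug is a fork, 14 mm wide, slot open to the front; shut, the lug lies 2 to 16 mm to the right of the pot's x axis. Neither half shuts over a lid that is not seated flat (1.5 to 2 mm play in the groove).
- clamp_left_end (a point): front end of the left half's lug; when shut at x = -64 mm, y = +9 mm of the pot's axis
- clamp_right_end (a point): front end of the right half's lug; when shut at x = -64 mm, y = -9 mm
- swing_bolt (a joint): steel swing bolt on a vertical pin in the left half's lug: 0 rad = across, fully in the fork (pointing to -y); grows as it swings out to the front, clockwise from above, to 1.7. Starts out, turns easily, stays where left. Close it anticlockwise once both halves are shut: its cam passes the right lug's front and lies behind it. The cam pulls a gap of up to 3 degrees shut; wider, it strikes the lug.
- bolt_pivot (a point): the swing bolt's hinge axis, 100 mm above the bench; with the left half shut at x = -62 mm, y = +9 mm
- cam_pin (a point): far end of the swing bolt, 37 mm from bolt_pivot: the vertical pin of the cam lever and its 17 mm round cam
- cam_lever (a joint): lever with red grip on cam_pin: 1.1 rad = straight, in line with the bolt; 0 = locked, folded anticlockwise (from above) along the outside of the right half (pointing 26 degrees to -y of the pot's +x), cam tight behind the lug. Starts nearly straight; stays where left. Stiffer than the bolt (2 N at the grip): pushed anticlockwise it first swings the bolt home, then folds.
- lever_tip (a point): tip of the red lever, 60 mm from cam_pin in the lever's direction, 100 mm above the bench. The grip is 9 mm wide, 14 mm high and covers the last 40 mm.
- loupe: black eye loupe, 36 mm across, 38 mm high, standing on the bench; origin at its underside. Leave alone.
- tweezers: steel tweezers, 121 mm long (along y), 8 mm high, lying on the bench; origin at the middle underneath. Leave alone.
- green_mount: green resin specimen, 31 mm across, 24 mm high; origin at its underside. Leave alone.
- oil_bottle: small yellow oil bottle with black cap, 34 mm across, 83 mm high; origin at its underside. Leave alone.
Things that resemble listed ones, but are neither listed nor needed, are in the scene too. Leave any blue or purple look-alike of the lid alone.

How it is judged:
On the way, in this order (a step that is already met when the one before it is completed fails the run):
1. the lid sits flat on the pot, its spigot in the mouth (horizontal distance between lid and pot_mouth below 0.003 m and z of lid in the frame of pot_mouth between -0.002 and 0.002 m and angle between lid's own z axis and vertical below 0.05 rad), for 0.2 s.
2. both halves of the clamp ring are shut round the seated lid and pot flange (all of step 1 and value of joint each of clamp_left, clamp_right below 0.035 rad), for 0.2 s.
At the end, for the whole second after the job is handed in: The lid sits flat (within 2 mm of the mouth in height, 3 mm sideways, 0.05 rad of level) and still on the pot, both clamp halves are within 0.035 rad of shut, the swing bolt within 0.06 rad of home in the fork and the cam lever within 0.12 rad of fully folded (all of step 2 and value of joint swing_bolt below 0.06 rad and value of joint cam_lever below 0.12 rad and linear speed of lid below 0.02 m/s); the robot touches nothing.
It fails at once if the lid is dropped or slammed onto the pot (faster than 0.3 m/s within 15 mm of its seat) (distance between lid and pot_mouth below 0.015 m and linear speed of lid above 0.3 m/s).
It fails at once if the loupe is pushed away (more than 25 mm) (distance of loupe from where it was at the start of the episode above 0.025 m).
It fails at once if the tweezers is pushed away (more than 25 mm) (distance of tweezers from where it was at the start of the episode above 0.025 m).
It fails at once if the green specimen is pushed away (more than 25 mm) (distance of green_mount from where it was at the start of the episode above 0.025 m).
It fails at once if the oil bottle is pushed away (more than 25 mm) (distance of oil_bottle from where it was at the start of the episode above 0.025 m).
It also fails if it takes over 67 s, if anything falls off the work surface, if the arm or the gripper's body presses on something with over 40 N, if the wrist force passes 120 N, or if a joint passes its speed limit or range.

### The arm

A 7-joint arm with a two-finger parallel gripper is mounted at the origin on a cart in front of the work surface, level with it; the furniture and walls round the work are solid. World frame = base frame: x ahead of the robot, y to its left, z up, the work surface at z = 0. Lengths are in m, angles in rad, forces in N, time in s.
With the tool pointing down it reaches from about 0.425 to 0.925 m from the base axis. Payload 6.8 kg.
Tool frame: the origin (TCP) lies between the finger pads; the fingertips stand 14 mm ahead of it and the grasp point (between the pads) lies 5 mm behind it; z points along the fingers, y is the direction in which the jaws open and shut (so a half turn about z gives the same grasp; the last joint's range is limited). The gripper opens to 85 mm and grips with 20 to 120 N. Pads are 22 mm wide; open, the fingers measure 114 mm over their backs; the gripper's body (76 mm by 85 mm) begins 54 mm behind the grasp point. The pads swing forward as they close: fully open they stand 13 mm farther back than shut.
Start: joints at [1.051, 0.477, 0.022, 1.555, -0.011, 1.109, -0.083], TCP at [0.27, -0.619, 0.218] pointing down, gripper open.
Joint ranges: [-2.96, 2.96], [-0.34, 2.1], [-1.41, 1.46], [0.24, 2.44], [-1.37, 4.51], [0.17, 1.92], [-2.96, 2.96]. Speed limits (rad/s): [2.39, 2.39, 3.14, 3.14, 3.14, 3.14, 3.14].

### API

Orientations are given as a unit quaternion [w, x, y, z].
In Python, from station import bot gives the robot as it stands.
- The arm moves only by the shell command python3 -m crank 'ROWS' [FORCE]. ROWS is JSON, a list of rows, each a list of 3 entries, a list of its own where there are three numbers: the shift along the tool's x, y, z in m, then the turn, a rotation vector about the tool's x, y, z in degrees, then the finger opening in m, from 0 to 0.0854. A call has 1 to 10 rows; each row shifts and turns the commanded pose from where the row before left it, along the tool's axes as they then stand; what a row does not reach is not made up. A row lasts 1/8 s, in which the tool goes at most 62.5 mm and 10.7 degrees, less where a joint would pass 70% of its speed; a pose out of reach is approached as far as the arm can. A call is refused whole if a number of a shift passes 0.0625 or a number of a turn 10.7, either way. A call with a gripper value outside its range is refused whole. The fingers move at their own pace and stop on an object; FORCE is the grip in N (left out, the last holds). Time passes only in rows, so rows that do not move let the fingers close. It gives the time, the measured TCP pose, the force and the opening at its end, in the units of the state.
- bot.get_obs(): the state, without advancing time (a new reading comes with each control period).
- bot.read_camera(name): name is "side" or "top"; returns (picture, depth): 420x560x3 uint8, red, green, blue; 420x560 float32, m along the optical axis (not along the pixel's ray), 0 where there is no reading.
- bot.calibration(name): a dict with "fx", "fy", "cx", "cy" (pixels), "D" ([k1, k2, p1, p2, k3] as OpenCV has them; the pictures are not rectified), "extrinsics" (4x4, takes a point from camera to world coordinates). Camera axes: x right, y down, z forward; pixel columns grow to the right and rows downward; lengths in m; the calibration is good to about 2 mm. A picture is of the moment at which its call begins. calibration takes no time and is no camera call.
- bot.hand_in(): hands the job in, once; it reports no verdict.
The state is a dict: "t": time; "q": joint angles; "joint_vel": joint speeds; "joint_torque": joint torques, N m; "eef_pos": TCP position; "tool_rot": TCP orientation; "contact_force": force on the tool from outside, world axes, zero at the start; "torque": the same for the moment, N m; "gripper_width": opening from 0.0 (shut) to 1.0 (fully open).
Only numpy, scipy, OpenCV 4.12 (cv2) and the standard library are available. Lean on these libraries where they do the work, as an engineer would, in place of code of your own. Each camera call takes 0.05 s, during which the arm holds its last target.

## Working session

There is one attempt and no reset: what is moved stays moved. The work goes in short steps, Python scripts to look and compute and a shell command to move; the robot and the scene stay as the last step left them, time stands still between calls to the robot, and variables do not carry over. Pictures are saved under pics/ and viewed, and the job is handed in when it is done.

```bash
ls; mkdir -p pics
python3 - <<'E'
from station import bot
import cv2, numpy as np
o=bot.get_obs()
print({k:np.round(v,4).tolist() for k,v in o.items()})
for n in("side","top"):
    p,d=bot.read_camera(n); cv2.imwrite(f"pics/{n}0.png",p[:,:,::-1]); np.save(f"{n}0.npy",d)
    c=bot.calibration(n); print(n,c)
E
```

```text
pics
{'t': 0.0, 'q': [1.0509, 0.4778, 0.0223, 1.5565, -0.0115, 1.1093, -0.0831], 'joint_vel': [-0.0003, 0.0021, -0.0008, 0.0014, -0.0011, -0.0003, -0.0008], 'joint_torque': [-0.0004, -59.6455, 1.6073, -28.1195, 0.0123, 0.0093, 0.0], 'eef_pos': [0.2699, -0.618, 0.2165], 'tool_rot': [-0.0009, 0.9789, 0.2044, -0.0003], 'contact_force': [0.6745, -0.3446, -0.0693], 'torque': [0.0192, 0.0266, -0.0178], 'gripper_width': 0.9977}
side {'fx': 454.27078111792366, 'fy': 454.27078111792366, 'cx': 270.28103397568475, 'cy': 202.04880819374495, 'D': array([0.03005708, 0.        , 0.        , 0.        , 0.        ]), 'extrinsics': array([[-0.84955266, -0.31076946,  0.42624245, -0.04544717],
       [-0.52709345,  0.53197599, -0.66270207,  0.76014458],
       [-0.02080319, -0.78766991, -0.61574617,  0.94931868],
       [ 0.        ,  0.        ,  0.        ,  1.        ]])}
top {'fx': 477.0155687812417, 'fy': 477.0155687812417, 'cx': 278.77894939575475, 'cy': 217.53464591465763, 'D': array([-0.08120117,  0.        ,  0.        ,  0.        ,  0.        ]), 'extrinsics': array([[-0.01938029, -0.98209666,  0.1873781 ,  0.23563736],
       [-0.99972896,  0.02145346,  0.00904232, -0.17498712],
       [-0.01290034, -0.18715207, -0.98224624,  1.71203066],
       [ 0.        ,  0.        ,  0.        ,  1.        ]])}
```

View pics/side0.png

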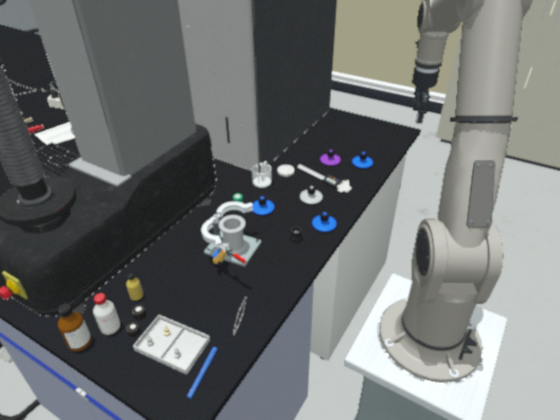

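View pics/top0.png

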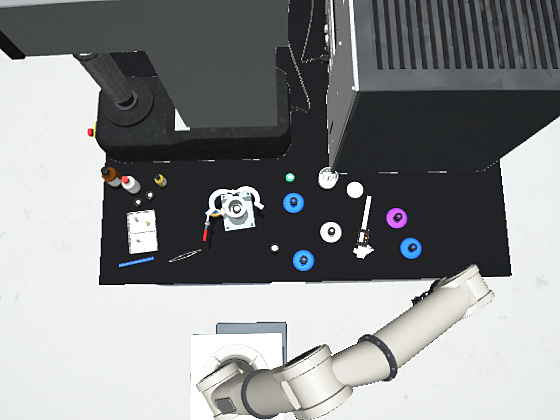

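Run:
```python
import cv2, numpy as np
a=cv2.imread("pics/top0.png"); b=cv2.imread("pics/side0.png")
A=cv2.resize(a[175:265,180:300],None,fx=6,fy=6,interpolation=cv2.INTER_CUBIC)
B=cv2.resize(b[180:270,190:330],None,fx=5.7,fy=5.7,interpolation=cv2.INTER_CUBIC)
C=cv2.resize(a[190:270,290:400],None,fx=5,fy=5,interpolation=cv2.INTER_CUBIC)
for n,i in zip("ABC",(A,B,C)): cv2.imwrite(f"pics/crop{n}.png",i)
```

```text
(no output)
```

View pics/cropA.png

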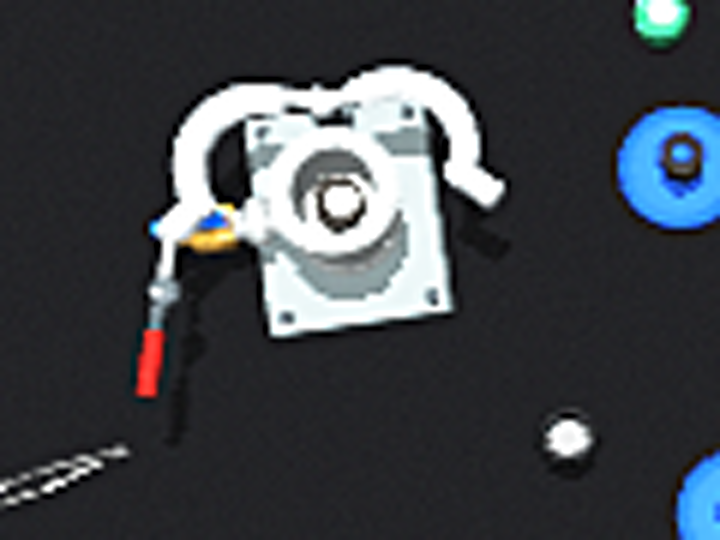

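View pics/cropB.png

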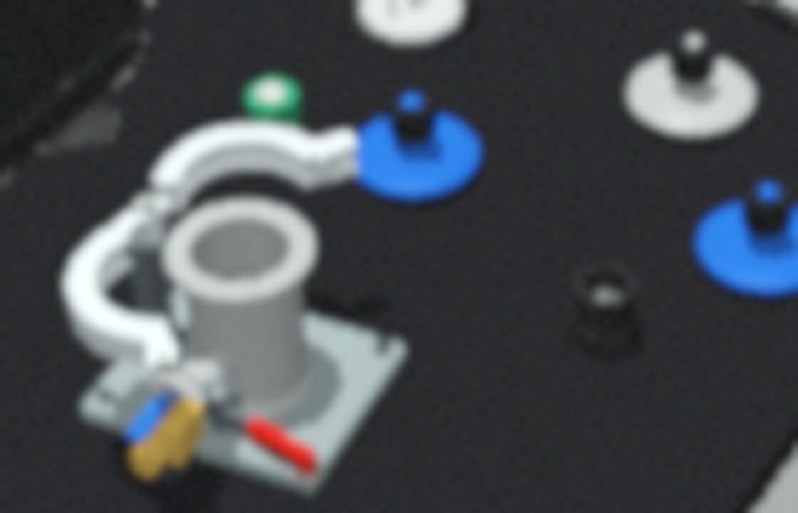

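View pics/cropC.png

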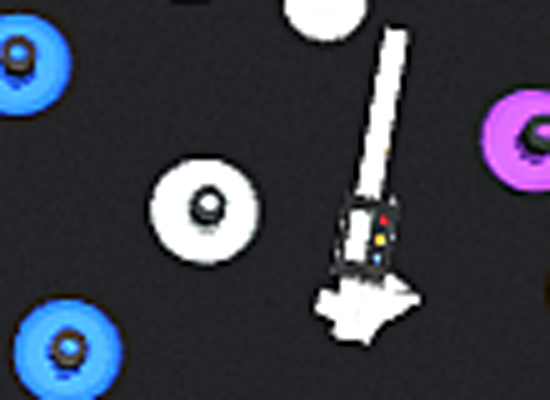

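```bash
cat > h.py <<'E'
import cv2, numpy as np
from station import bot
def cal(n):
    c=bot.calibration(n); K=np.array([[c['fx'],0,c['cx']],[0,c['fy'],c['cy']],[0,0,1.]]); return K,np.array(c['D']),np.array(c['extrinsics'])
def rays(n,uv):
    K,D,E=cal(n); p=cv2.undistortPoints(np.asarray(uv,float).reshape(-1,1,2),K,D).reshape(-1,2)
    d=np.c_[p,np.ones(len(p))]@E[:3,:3].T; return E[:3,3],d
def plane(n,uv,z):
    o,d=rays(n,uv); return o+d*((z-o[2])/d[:,2])[:,None]
def proj(n,X):
    K,D,E=cal(n); T=np.linalg.inv(E); r,_=cv2.Rodrigues(T[:3,:3]); return cv2.projectPoints(np.asarray(X,float).reshape(-1,1,3),r,T[:3,3],K,D)[0].reshape(-1,2)
def cloud(n,dep):
    h,w=dep.shape; v,u=np.mgrid[:h,:w]; o,d=rays(n,np.c_[u.ravel(),v.ravel()])
    return (o+d*dep.reshape(-1,1)).reshape(h,w,3)
def tri(uvt,uvs):
    A=[];b=[];M=np.zeros((3,3));y=np.zeros(3);L=[]
    for n,uv in(("top",uvt),("side",uvs)):
        o,d=rays(n,[uv]);d=d[0]/np.linalg.norm(d[0]);P=np.eye(3)-np.outer(d,d);M+=P;y+=P@o;L.append((o,P))
    x=np.linalg.solve(M,y); return x,[np.linalg.norm(P@(x-o)) for o,P in L]
def circ(P):
    A=np.c_[2*P,np.ones(len(P))];s=np.linalg.lstsq(A,(P**2).sum(1),rcond=None)[0];return s[:2],np.sqrt(s[2]+s[:2]@s[:2])
E
python3 - <<'E'
from h import *
for n,seed in(("top",(331,225)),("side",(303,196))):
    im=cv2.imread(f"pics/{n}0.png"); dep=np.load(n+"0.npy"); W=cloud(n,dep)
    hsv=cv2.cvtColor(im,cv2.COLOR_BGR2HSV)
    m=((hsv[...,2]>110)&(hsv[...,1]<60)).astype(np.uint8)
    k,lab=cv2.connectedComponents(m); c=(lab==lab[seed[1],seed[0]]).astype(np.uint8)
    ct=max(cv2.findContours(c,0,2)[0],key=cv2.contourArea)[:,0]
    e=cv2.fitEllipse(ct); print(n,"lid ell",e)
    P=plane(n,ct,0.010)[:,:2]; print(circ(P), plane(n,[e[0]],.010), np.median(W[c>0],0))
    # knob black
    # pot flange via depth
    dd=[]
    ok=(dep>0)&(W[...,2]>.085)&(W[...,2]<.12)&(W[...,0]>.4)&(W[...,0]<.75)&(W[...,1]>-.2)&(W[...,1]<.1)
    ys,xs=np.nonzero(ok); print(len(ys),W[ok].min(0),W[ok].max(0),xs.min(),xs.max(),ys.min(),ys.max())
    v=np.zeros((420,560),np.uint8); z=W[...,2]; v=np.clip(z/0.13*255,0,255).astype(np.uint8); v[dep==0]=0
    cr=v[175:265,180:300] if n=="top" else v[180:270,190:330]
    cv2.imwrite(f"pics/z{n}.png",cv2.resize(cr,None,fx=5.7,fy=5.7,interpolation=0))
E
```

```text
top lid ell ((330.395263671875, 231.6393280029297), (20.255590438842773, 20.766742706298828), 111.89356231689453)
(array([ 0.50458889, -0.34467629]), np.float64(0.03721263546536138)) [[ 0.50441876 -0.34466142  0.01      ]] [ 0.50247574 -0.34225399  0.01243843]
679 [ 0.46614152 -0.10370882  0.08503879] [0.65604011 0.09972992 0.11968348] 203 262 186 241
side lid ell ((310.8371887207031, 196.5845489501953), (13.338224411010742, 23.713714599609375), 92.35285949707031)
(array([ 0.50195824, -0.34664806]), np.float64(0.03558957181433647)) [[ 0.50157638 -0.34601389  0.01      ]] [ 0.49569566 -0.33925986  0.01258262]
1047 [ 0.46450377 -0.10511146  0.08504461] [0.65245225 0.09926267 0.11858502] 202 252 202 263
```

View pics/ztop.png

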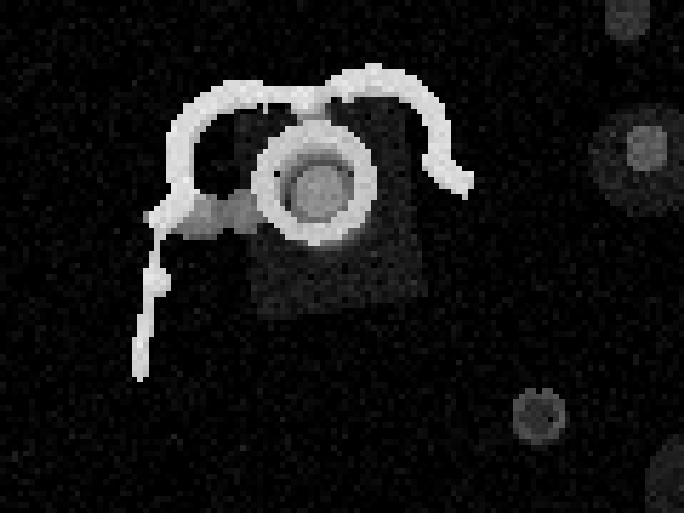

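View pics/zside.png

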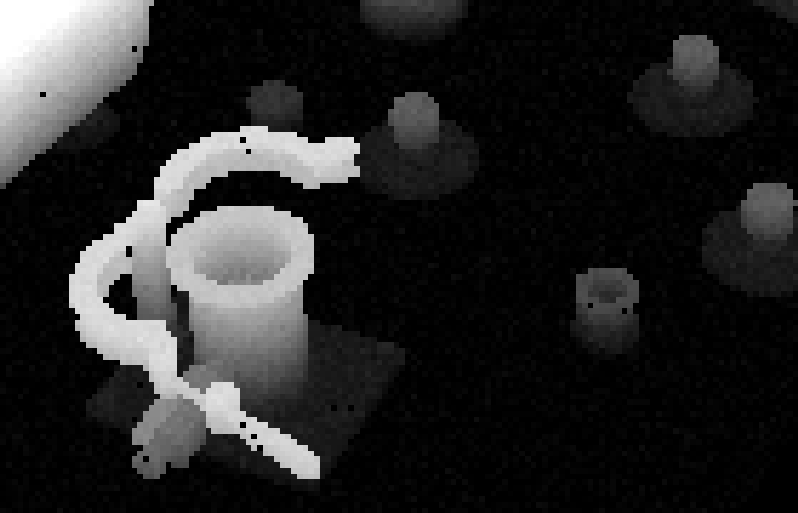

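```bash
cat > fl.py <<'E'
from h import *
def mask_at(n,dep,z0,z1,seed):
    W=cloud(n,dep); m=((dep>0)&(W[...,2]>z0)&(W[...,2]<z1)).astype(np.uint8)
    k,lab=cv2.connectedComponents(m,connectivity=4); return (lab==lab[seed[1],seed[0]]),W
if __name__=="__main__":
    for n,s in(("top",(180+262//5.7,175+185//5.7)),("side",(190+180//5.7,180+250//5.7))):
        dep=np.load(n+"0.npy"); s=tuple(map(int,s)); m,W=mask_at(n,dep,.094,.108,s)
        ct=max(cv2.findContours(m.astype(np.uint8),0,2)[0],key=cv2.contourArea)[:,0]
        e=cv2.fitEllipse(ct); P=plane(n,ct,.1)[:,:2]
        print(n,m.sum(),e,plane(n,[e[0]],.1),circ(P),np.median(W[m],0))
        # bounds by whole-plate
        b=(dep>0)&(W[...,2]>.007)&(W[...,2]<.017)&(abs(W[...,0]-.55)<.1)&(abs(W[...,1]+.01)<.1)
        b=cv2.morphologyEx(b.astype(np.uint8),cv2.MORPH_OPEN,np.ones((3,3)))
        k,lab,st,_=cv2.connectedComponentsWithStats(b); i=1+np.argmax(st[1:,4]); ys,xs=np.nonzero(lab==i)
        Q=W[ys,xs,:2].astype(np.float32); r=cv2.minAreaRect(Q); print("plate",len(ys),r)
E
python3 fl.py
```

```text
top 188 ((234.79421997070312, 206.38804626464844), (20.44172477722168, 20.67668342590332), 67.60575103759766) [[ 0.58576644 -0.00862824  0.1       ]] (array([ 0.58591309, -0.00862928]), np.float64(0.035939486683589504)) [ 0.58691464 -0.00629265  0.10053448]
plate 27 ((0.5353074669837952, 0.02297183871269226), (0.014506705105304718, 0.027592884376645088), 11.127190589904785)
side 244 ((231.7643280029297, 224.2787628173828), (17.169692993164062, 25.85251808166504), 83.99314880371094) [[ 0.58329327 -0.01040362  0.1       ]] (array([ 0.58364788, -0.01111616]), np.float64(0.03728828511476604)) [ 0.58519577 -0.01225057  0.10019992]
plate 267 ((0.547884464263916, -0.024354666471481323), (0.05644037202000618, 0.09396841377019882), 6.232792854309082)
```

Run:
```python
from h import *
c=np.array([(247,118),(426,100),(454,310),(272,337)])/6.+np.array([180,175])-0.4
P=plane("top",c,.012); print(P.round(4))
for a,b in((0,3),(1,2),(1,0),(2,3)):
    d=P[a]-P[b]; print(np.linalg.norm(d).round(4),np.degrees(np.arctan2(d[1],d[0])))
# top of clamp parts: hinge, lugs
c={"hinge":(320,97),"Rend":(500,188),"Lend":(166,222),"campin":(163,292),"tip":(146,396)}
for k,v in c.items(): print(k,plane("top",[np.array(v)/6.+[180,175]-np.array([.4,.4])],.108).round(4))
b=cv2.imread("pics/side0.png"); 
# red lever mask both views
for n in("top","side"):
    im=cv2.imread(f"pics/{n}0.png");hsv=cv2.cvtColor(im,cv2.COLOR_BGR2HSV);m=((hsv[...,0]<8)|(hsv[...,0]>172))&(hsv[...,1]>150)&(hsv[...,2]>80)
    k,lab,st,ce=cv2.connectedComponentsWithStats(m.astype(np.uint8))
    for i in range(1,k):
        ys,xs=np.nonzero(lab==i)
        if len(ys)>15:
            Q=plane(n,np.c_[xs,ys],.105); print(n,len(ys),ce[i],Q.mean(0),cv2.minAreaRect(Q[:,:2].astype(np.float32)))
```

```text
[[ 0.6516  0.052   0.012 ]
 [ 0.6604 -0.0578  0.012 ]
 [ 0.5296 -0.0736  0.012 ]
 [ 0.5155  0.0364  0.012 ]]
0.137 6.549834009419759
0.1317 6.911449241343188
0.1102 -85.43355886270707
0.111 -82.66193480664751
hinge [[ 0.6396 -0.0031  0.108 ]]
Rend [[ 0.5835 -0.1065  0.108 ]]
Lend [[0.5678 0.0857 0.108 ]]
campin [[0.527 0.087 0.108]]
tip [[0.4672 0.0963 0.108 ]]
top 28 [ 89.64285714 131.78571429] [0.874086   0.52027355 0.105     ] ((0.8732640743255615, 0.5201029181480408), (0.01504463143646717, 0.023074263706803322), 87.84187316894531)
top 38 [124.26315789 179.05263158] [0.69245239 0.38274784 0.105     ] ((0.6930065751075745, 0.3830602765083313), (0.02688942290842533, 0.02065175771713257), 26.145448684692383)
top 38 [204.60526316 234.94736842] [0.48714115 0.0946266  0.105     ] ((0.48694178462028503, 0.0947054848074913), (0.011934930458664894, 0.035526957362890244), 81.02549743652344)
side 51 [ 34.7254902  128.33333333] [ 1.56602244 -0.08245796  0.105     ] ((1.5661020278930664, -0.0844825953245163), (0.045569658279418945, 0.0406876802444458), 73.47203826904297)
side 37 [238.78378378 257.40540541] [0.48631118 0.09275388 0.105     ] ((0.4857320487499237, 0.09270621836185455), (0.009504198096692562, 0.038102857768535614), 79.64115905761719)
side 110 [  4.59090909 292.        ] [0.90900696 0.47753727 0.105     ] ((0.9117839336395264, 0.4787242114543915), (0.022406967356801033, 0.0469927042722702), 81.8928451538086)
side 101 [ 99.28712871 298.15841584] [0.69544368 0.37437809 0.105     ] ((0.695455014705658, 0.37364986538887024), (0.02513827569782734, 0.034305036067962646), 49.00174331665039)
```

```bash
cat > d.py <<'E'
# d.py x y z [yawdeg of tool x axis in world] : remaining move in tool axes (yaw leaves turn about tool z, degrees)
import sys,numpy as np
from station import bot
from scipy.spatial.transform import Rotation as R
def st():
    o=bot.get_obs(); q=np.array(o['tool_rot']); r=R.from_quat(q[[1,2,3,0]]); return o,r
if __name__=="__main__":
    o,r=st(); p=np.array(o['eef_pos']); a=list(map(float,sys.argv[1:]))
    M=r.as_matrix(); yaw=np.degrees(np.arctan2(M[1,0],M[0,0]))
    print("t",round(o['t'],2),"p",p.round(4),"yaw",yaw.round(2),"tilt",np.degrees(np.arccos(-M[2,2])).round(2),"F",np.round(o['contact_force'],1),"w",round(o['gripper_width']*85.4,1))
    if len(a)>=3:
        print("shift tool",(M.T@(np.array(a[:3])-p)).round(4))
        y=a[3] if len(a)>3 else yaw
        t=R.from_euler('z',y,degrees=True)*R.from_quat([1,0,0,0]); print("turn tool deg",np.degrees((r.inv()*t).as_rotvec()).round(2))
E
python3 d.py 0.503 -0.3455 0.12
```

```text
t 0.1 p [ 0.2699 -0.6181  0.2166] yaw 23.6 tilt 0.09 F [-0.  -1.2 -0.8] w 85.3
shift tool [ 0.3227 -0.1563  0.0968]
turn tool deg [-0.09  0.01 -0.  ]
```

```bash
python3 -m crank '[[[0.04,-0.02,0],[0,0,0],0.085],[[0.04,-0.02,0.012],[0,0,0],0.085],[[0.04,-0.02,0.012],[0,0,0],0.085],[[0.04,-0.02,0.012],[0,0,0],0.085],[[0.04,-0.02,0.012],[0,0,0],0.085],[[0.04,-0.02,0.012],[0,0,0],0.085],[[0.04,-0.02,0.012],[0,0,0],0.085],[[0.042,-0.017,0.012],[0,0,0],0.085],[[0,0,0.012],[0,0,0],0.085],[[0,0,0],[0,0,0],0.085]]' 30; python3 d.py 0.503 -0.3455 0.033
```

```text
t: 1.35
eef_pos: [0.5011, -0.3458, 0.1202]
tool_rot: [-0.001, 0.979, 0.204, -0.001]
contact_force: [0.4, 0.7, -0.6]
gripper_width: 0.993
t 1.35 p [ 0.5011 -0.3458  0.1202] yaw 23.59 tilt 0.17 F [ 0.4  0.7 -0.6] w 84.8
shift tool [0.0021 0.0006 0.0872]
turn tool deg [-0.11  0.13 -0.  ]
```

```bash
python3 -m crank '[[[0.002,0,0.03],[0,0,0],0.07],[[0,0,0.03],[0,0,0],0.06],[[0,0,0.015],[0,0,0],0.06],[[0,0,0.012],[0,0,0],0.055],[[0,0,0],[0,0,0],0.05]]'; python3 d.py 0.503 -0.3455 0.033
python3 - <<'E'
from h import *
for n,x,y in(("side",(250,370),(140,230)),("top",(280,390),(185,270))):
    p,d=bot.read_camera(n); np.save(n+"1.npy",d); cv2.imwrite(f"pics/{n}1c.png",cv2.resize(p[y[0]:y[1],x[0]:x[1],::-1],None,fx=5,fy=5,interpolation=2))
E
```

```text
t: 1.98
eef_pos: [0.5038, -0.3454, 0.0342]
tool_rot: [-0.0, 0.979, 0.204, -0.0]
contact_force: [-0.2, 0.5, 0.1]
gripper_width: 0.583
t 1.98 p [ 0.5038 -0.3454  0.0342] yaw 23.56 tilt 0.05 F [-0.2  0.5  0.1] w 49.8
shift tool [-0.0008 -0.0002  0.0012]
turn tool deg [-0.03  0.04 -0.  ]
```

View pics/side1c.png

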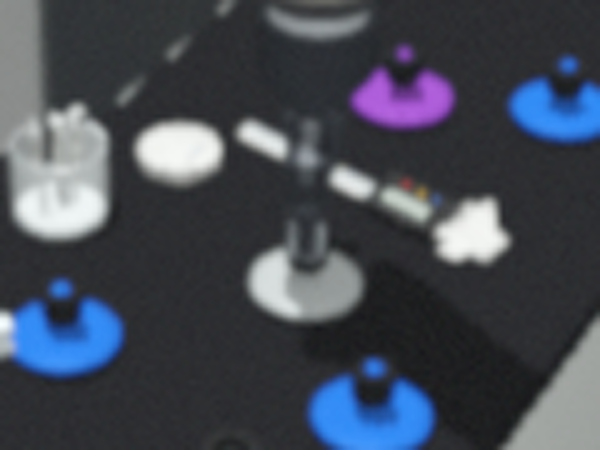

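View pics/top1c.png

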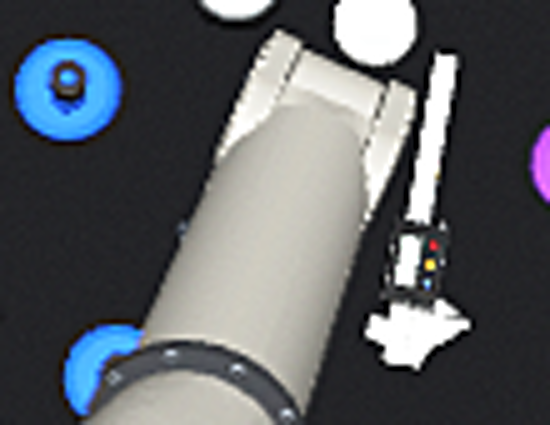

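```bash
python3 -m crank '[[[0,0,0],[0,0,0],0.04],[[0,0,0],[0,0,0],0.033],[[0,0,0],[0,0,0],0.03],[[0,0,0],[0,0,0],0.027],[[0,0,0],[0,0,0],0.024],[[0,0,0],[0,0,0],0.02],[[0,0,0],[0,0,0],0.015]]' 40; python3 d.py
```

```text
t: 2.95
eef_pos: [0.5043, -0.345, 0.0345]
tool_rot: [-0.0, 0.979, 0.204, -0.0]
contact_force: [-0.2, -0.0, -0.3]
gripper_width: 0.174
t 2.95 p [ 0.5043 -0.345   0.0345] yaw 23.6 tilt 0.0 F [-0.2 -0.  -0.3] w 14.8
```

```bash
python3 -m crank '[[[0,0,-0.01],[0,0,0],0.015],[[0,0,-0.025],[0,0,0],0.015],[[0,0,-0.04],[0,0,0],0.015],[[0,0,-0.04],[0,0,0],0.015],[[0,0,-0.035],[0,0,0],0.015],[[0,0,0],[0,0,0],0.015]]'; python3 d.py 0.5847 -0.0097 0.184
python3 - <<'E'
from h import *
p,d=bot.read_camera("side"); np.save("side2.npy",d);cv2.imwrite("pics/side2.png",p[:,:,::-1])
x,y=(250,390),(80,220);cv2.imwrite("pics/side2c.png",cv2.resize(p[y[0]:y[1],x[0]:x[1],::-1],None,fx=4,fy=4,interpolation=2))
E
```

```text
t: 3.7
eef_pos: [0.5062, -0.3462, 0.1886]
tool_rot: [0.002, 0.979, 0.204, 0.003]
contact_force: [-0.5, 0.2, -0.7]
gripper_width: 0.177
t 3.7 p [ 0.5062 -0.3462  0.1886] yaw 23.59 tilt 0.4 F [-0.5  0.2 -0.7] w 15.1
shift tool [ 0.2066 -0.277   0.0039]
turn tool deg [ 0.32 -0.24 -0.  ]
```

View pics/side2c.png

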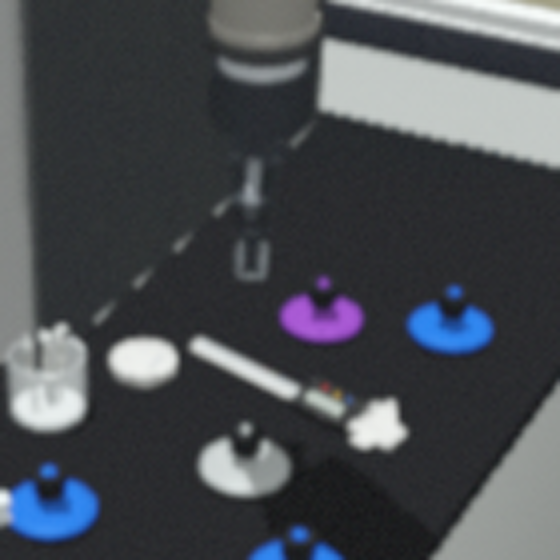

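Run:
```python
from h import *
d=np.load("side2.npy");W=cloud("side",d)
print("tip proj expected",proj("side",[[.5062,-.3462,.1886-.014],[.5062,-.3462,.1886]]))
for v in range(136,154,2): print(v,[ (W[v,u].round(3).tolist() if d[v,u]>0 else 0) for u in (309,312,315)])
p,dt=bot.read_camera("top"); np.save("top2.npy",dt);cv2.imwrite("pics/top2.png",p[:,:,::-1])
im=cv2.imread("pics/side2.png");hsv=cv2.cvtColor(im,cv2.COLOR_BGR2HSV)
m=((hsv[...,2]>110)&(hsv[...,1]<60)).astype(np.uint8)
k,lab=cv2.connectedComponents(m); print(lab[198,303])
c=(lab==lab[198,303]).astype(np.uint8);ct=max(cv2.findContours(c,0,2)[0],key=cv2.contourArea)[:,0];print(cv2.fitEllipse(ct))
W0=cloud("side",np.load("side0.npy"))
for u0,v0,WW in((311,188,W0),(311,188,W)):
    K=WW[v0-8:v0+8,u0-8:u0+8].reshape(-1,3);K=K[(K[:,2]>.02)&(K[:,2]<.08)];print("knob",len(K),K.mean(0),K.min(0),K.max(0))
    print((WW[v0-10:v0+8,u0,2]).round(3))
```

```text
tip proj expected [[311.35514023 154.9521344 ]
 [311.51173939 151.17804466]]
136 [[0.495, -0.302, 0.269], [0.486, -0.305, 0.269], [0.478, -0.308, 0.27]]
138 [[0.498, -0.308, 0.258], [0.489, -0.312, 0.258], [0.48, -0.313, 0.26]]
140 [[0.498, -0.311, 0.249], [0.498, -0.33, 0.24], [0.493, -0.34, 0.236]]
142 [[0.684, -0.676, 0.001], [0.498, -0.33, 0.232], [0.491, -0.336, 0.231]]
144 [[0.678, -0.665, -0.001], [0.498, -0.332, 0.225], [0.491, -0.338, 0.223]]
146 [[0.508, -0.331, 0.215], [0.497, -0.33, 0.219], [0.49, -0.336, 0.218]]
148 [[0.508, -0.331, 0.208], [0.499, -0.334, 0.209], [0.491, -0.34, 0.208]]
150 [[0.655, -0.622, 0.001], [0.646, -0.63, -0.0], [0.633, -0.631, 0.003]]
152 [[0.645, -0.604, 0.004], [0.634, -0.608, 0.006], [0.629, -0.623, -0.001]]
34
((310.36663818359375, 196.6050567626953), (13.193333625793457, 21.95696449279785), 92.92755889892578)
knob 71 [ 0.49848361 -0.34162471  0.04009242] [ 0.48675967 -0.36003701  0.02102042] [ 0.51361697 -0.32932041  0.05052022]
[-0.004  0.002  0.003  0.002  0.003 -0.001  0.003  0.002  0.043  0.048
  0.047  0.046  0.043  0.044  0.042  0.035  0.03   0.023]
knob 69 [ 0.4984946  -0.34157287  0.04067833] [ 0.48638883 -0.35591156  0.02052467] [ 0.51449186 -0.32884956  0.05165876]
[ 0.     0.003  0.001 -0.001  0.002  0.001  0.002 -0.001  0.047  0.048
  0.046  0.047  0.044  0.04   0.038  0.035  0.03   0.021]
```

```bash
python3 d.py
python3 - <<'E'
from h import *
p,d=bot.read_camera("side");W=cloud("side",d);cv2.imwrite("pics/side3.png",p[:,:,::-1])
x,y=(270,350),(90,165);cv2.imwrite("pics/side3c.png",cv2.resize(p[y[0]:y[1],x[0]:x[1],::-1],None,fx=7,fy=7,interpolation=0))
np.save("side3.npy",d)
for v in range(128,160,2): print(v,[ (W[v,u].round(3).tolist() if d[v,u]>0 else 0) for u in (308,310,312,314,316)])
E
python3 d.py
```

```text
t 3.8 p [ 0.5042 -0.345   0.1849] yaw 23.59 tilt 0.04 F [-0.1  1.  -0.8] w 14.9
128 [[0.51, -0.324, 0.28], [0.518, -0.353, 0.265], [0.485, -0.3, 0.299], [0.477, -0.298, 0.302], [0.486, -0.329, 0.285]]
130 [[0.512, -0.328, 0.272], [0.484, -0.286, 0.299], [0.479, -0.288, 0.3], [0.473, -0.289, 0.301], [0.47, -0.297, 0.298]]
132 [[0.511, -0.326, 0.266], [0.486, -0.29, 0.29], [0.477, -0.287, 0.294], [0.473, -0.29, 0.294], [0.469, -0.295, 0.293]]
134 [[0.719, -0.734, -0.0], [0.487, -0.292, 0.282], [0.478, -0.289, 0.286], [0.477, -0.299, 0.282], [0.47, -0.299, 0.283]]
136 [[0.708, -0.713, 0.003], [0.487, -0.294, 0.274], [0.485, -0.302, 0.271], [0.478, -0.303, 0.273], [0.473, -0.306, 0.273]]
138 [[0.703, -0.703, 0.001], [0.494, -0.307, 0.259], [0.49, -0.313, 0.258], [0.487, -0.321, 0.254], [0.474, -0.308, 0.265]]
140 [[0.694, -0.686, 0.003], [0.495, -0.311, 0.25], [0.491, -0.316, 0.249], [0.482, -0.311, 0.254], [0.479, -0.318, 0.251]]
142 [[0.687, -0.673, 0.002], [0.505, -0.33, 0.231], [0.495, -0.325, 0.236], [0.489, -0.326, 0.237], [0.489, -0.34, 0.23]]
144 [[0.679, -0.658, 0.003], [0.504, 
[... 335 characters left out ...]
50 [[0.657, -0.617, 0.003], [0.507, -0.336, 0.198], [0.496, -0.329, 0.205], [0.492, -0.335, 0.203], [0.486, -0.337, 0.204]]
152 [[0.65, -0.605, 0.002], [0.641, -0.603, 0.006], [0.637, -0.613, 0.002], [0.629, -0.615, 0.003], [0.628, -0.63, -0.004]]
154 [[0.647, -0.599, -0.003], [0.636, -0.595, 0.003], [0.633, -0.606, -0.002], [0.624, -0.606, 0.001], [0.618, -0.61, 0.001]]
156 [[0.635, -0.576, 0.004], [0.628, -0.579, 0.005], [0.625, -0.59, 0.0], [0.619, -0.596, -0.001], [0.612, -0.598, -0.0]]
158 [[0.632, -0.571, -0.001], [0.621, -0.566, 0.005], [0.618, -0.577, 0.0], [0.609, -0.575, 0.004], [0.606, -0.587, -0.001]]
t 3.85 p [ 0.5037 -0.3447  0.184 ] yaw 23.6 tilt 0.06 F [-0.1 -0.  -0. ] w 15.1
```

View pics/side3c.png

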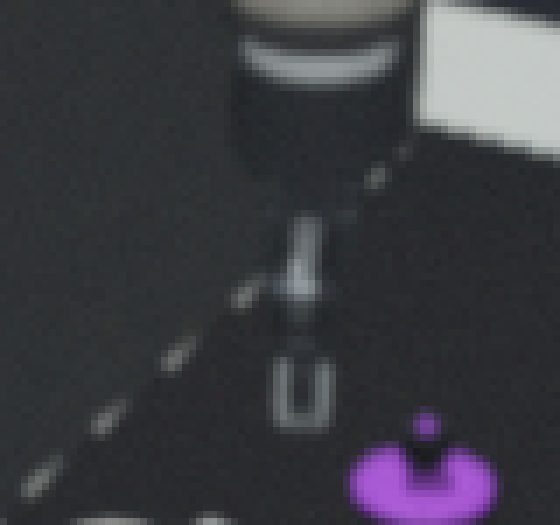

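Run:
```python
from h import *
W=cloud("side",np.load("side3.npy"))
m=np.zeros(W.shape[:2],bool);m[100:160,290:340]=1
for z in np.arange(.19,.36,.01):
    k=m&(W[...,2]>z)&(W[...,2]<z+.01)&(W[...,0]<.6); 
    if k.sum(): print(z.round(2),k.sum(),W[k].min(0).round(3),W[k].max(0).round(3))
W=cloud("side",np.load("side0.npy"));m[:]=0;m[60:130,400:450]=1
print("start, tcp .27 -.618 .2165")
for z in np.arange(.15,.36,.01):
    k=m&(W[...,2]>z)&(W[...,2]<z+.01)&(W[...,0]<.4)
    if k.sum(): print(z.round(2),k.sum(),W[k].min(0).round(3),W[k].max(0).round(3))
```

```text
0.19 1 [ 0.507 -0.336  0.198] [ 0.507 -0.336  0.198]
0.2 11 [ 0.485 -0.339  0.202] [ 0.507 -0.329  0.21 ]
0.21 19 [ 0.486 -0.342  0.211] [ 0.505 -0.323  0.22 ]
0.22 24 [ 0.485 -0.362  0.22 ] [ 0.504 -0.323  0.23 ]
0.23 14 [ 0.487 -0.342  0.23 ] [ 0.505 -0.322  0.239]
0.24 5 [ 0.484 -0.335  0.246] [ 0.498 -0.311  0.249]
0.25 25 [ 0.476 -0.336  0.25 ] [ 0.496 -0.301  0.259]
0.26 15 [ 0.473 -0.353  0.26 ] [ 0.518 -0.3    0.27 ]
0.27 27 [ 0.473 -0.34   0.27 ] [ 0.512 -0.289  0.28 ]
0.28 38 [ 0.469 -0.338  0.28 ] [ 0.511 -0.289  0.29 ]
0.29 58 [ 0.468 -0.368  0.29 ] [ 0.522 -0.283  0.3  ]
0.3 64 [ 0.473 -0.365  0.3  ] [ 0.525 -0.289  0.31 ]
0.31 31 [ 0.478 -0.325  0.31 ] [ 0.509 -0.305  0.319]
0.32 24 [ 0.478 -0.322  0.32 ] [ 0.499 -0.309  0.33 ]
0.33 66 [ 0.464 -0.352  0.33 ] [ 0.526 -0.307  0.34 ]
0.34 79 [ 0.464 -0.354  0.34 ] [ 0.527 -0.307  0.35 ]
0.35 79 [ 0.464 -0.352  0.35 ] [ 0.528 -0.308  0.36 ]
start, tcp .27 -.618 .2165
0.24 12 [ 0.242 -0.664  0.246] [ 0.299 -0.57   0.25 ]
0.25 29 [ 0.24  -0.663  0.25 ] [ 0.299 -0.561  0.26 ]
0.26 32 [ 0.24 -0.66  0.26] [ 0.297 -0.561  0.27 ]
0.27 31 [ 0.239 -0.662  0.271] [ 0.299 -0.564  0.279]
0.28 15 [ 0.241 -0.662  0.28 ] [ 0.297 -0.561  0.29 ]
0.29 37 [ 0.227 -0.679  0.29 ] [ 0.309 -0.548  0.3  ]
0.3 42 [ 0.227 -0.671  0.3  ] [ 0.307 -0.545  0.31 ]
0.31 41 [ 0.227 -0.683  0.311] [ 0.309 -0.545  0.32 ]
0.32 56 [ 0.228 -0.668  0.32 ] [ 0.304 -0.542  0.33 ]
0.33 77 [ 0.229 -0.644  0.33 ] [ 0.291 -0.546  0.34 ]
0.34 70 [ 0.229 -0.63   0.34 ] [ 0.292 -0.549  0.35 ]
0.35 34 [ 0.233 -0.596  0.35 ] [ 0.279 -0.558  0.36 ]
```

```bash
python3 -m crank '[[[0,0,0.03],[0,0,0],0.05],[[0,0,0.04],[0,0,0],0.05],[[0,0,0.04],[0,0,0],0.05],[[0,0,0.03],[0,0,0],0.05],[[0,0,0.015],[0,0,0],0.05],[[0,0,0.01],[0,0,0],0.05],[[0,0,0.005],[0,0,0],0.05],[[0,0,0],[0,0,0],0.05]]'; python3 d.py .5035 -.3455 .005;python3 - <<'E'
from h import *
n="side"
p,d=bot.read_camera("side");W=cloud("side",d)
x,y=(270,350),(140,225);cv2.imwrite("pics/side4c.png",cv2.resize(p[y[0]:y[1],x[0]:x[1],::-1],None,fx=7,fy=7,interpolation=0))
E
```

```text
t: 4.85
eef_pos: [0.5046, -0.3452, 0.0149]
tool_rot: [0.0, 0.979, 0.204, 0.0]
contact_force: [-0.3, -0.1, -0.0]
gripper_width: 0.59
t 4.85 p [ 0.5046 -0.3452  0.0149] yaw 23.59 tilt 0.04 F [-0.3 -0.1 -0. ] w 50.4
shift tool [-0.0011 -0.0002  0.0099]
turn tool deg [ 0.04 -0.03 -0.  ]
```

View pics/side4c.png

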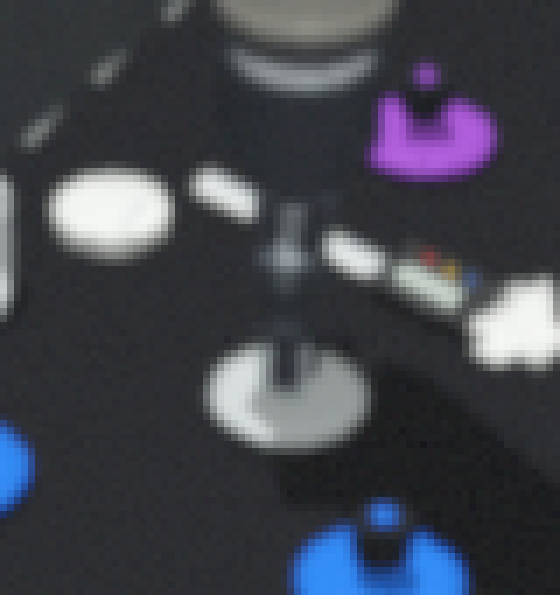

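```bash
python3 -m crank '[[[-0.001,0,0.004],[0,0,0],0.05],[[0,0,0.004],[0,0,0],0.05],[[0,0,0],[0,0,0],0.05]]'; python3 -m crank '[[[0,0,0],[0,0,0],0.04],[[0,0,0],[0,0,0],0.033],[[0,0,0],[0,0,0],0.03],[[0,0,0],[0,0,0],0.027],[[0,0,0],[0,0,0],0.024],[[0,0,0],[0,0,0],0.02],[[0,0,0],[0,0,0],0.015]]' 40; python3 d.py
```

```text
t: 5.28
eef_pos: [0.5031, -0.3453, 0.0062]
tool_rot: [-0.0, 0.979, 0.204, -0.0]
contact_force: [0.3, -0.2, 1.1]
gripper_width: 0.581
t: 6.15
eef_pos: [0.5035, -0.3456, 0.0068]
tool_rot: [0.0, 0.979, 0.204, 0.0]
contact_force: [-0.9, -0.3, 4.0]
gripper_width: 0.296
t 6.15 p [ 0.5035 -0.3456  0.0068] yaw 23.59 tilt 0.02 F [-0.9 -0.3  4. ] w 25.3
```

```bash
python3 -m crank '[[[0,0,-0.005],[0,0,0],0.01],[[0,0,-0.015],[0,0,0],0.01],[[0,0,-0.03],[0,0,0],0.01],[[0,0,-0.04],[0,0,0],0.01],[[0,0,-0.04],[0,0,0],0.01],[[0,0,-0.03],[0,0,0],0.01],[[0,0,0],[0,0,0],0.01]]' 60; python3 d.py .585 -.0096 .160 0;python3 - <<'E'
from h import *
p,d=bot.read_camera("side")
x,y=(270,370),(70,190);cv2.imwrite("pics/side5c.png",cv2.resize(p[y[0]:y[1],x[0]:x[1],::-1],None,fx=5,fy=5,interpolation=0))
E
```

```text
t: 7.02
eef_pos: [0.5049, -0.3464, 0.1698]
tool_rot: [0.002, 0.979, 0.204, 0.002]
contact_force: [0.1, 0.0, -2.3]
gripper_width: 0.294
t 7.03 p [ 0.5049 -0.3464  0.1698] yaw 23.59 tilt 0.34 F [ 0.1  0.  -2.3] w 25.1
shift tool [ 0.2082 -0.2766  0.0092]
turn tool deg [ 0.23 -0.25 23.59]
```

View pics/side5c.png

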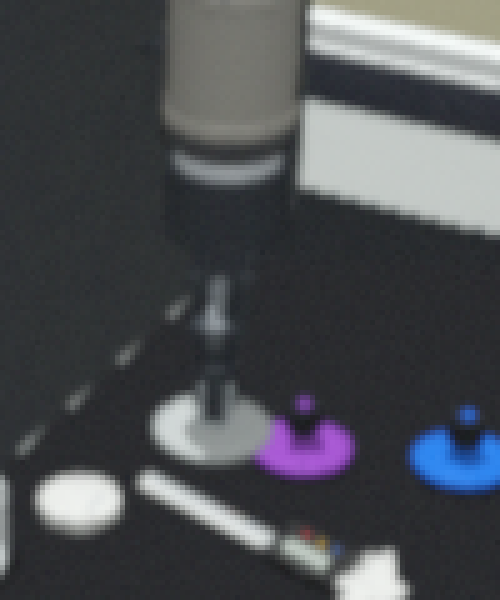

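```bash
python3 -m crank '[[[0.013,-0.017,0],[0,0,0],0.01],[[0.026,-0.0345,0],[0,0,0],0.01],[[0.026,-0.0345,0],[0,0,0],0.01],[[0.026,-0.0345,0],[0,0,0],0.01],[[0.026,-0.0345,0],[0,0,0],0.01],[[0.026,-0.0345,0],[0,0,0],0.01],[[0.026,-0.0345,0],[0,0,0],0.01],[[0.026,-0.0345,0],[0,0,0],0.01],[[0.013,-0.018,0],[0,0,0],0.01],[[0,0,0],[0,0,0],0.01]]'; python3 d.py .585 -.0096 .130
```

```text
t: 8.32
eef_pos: [0.5822, -0.0046, 0.1651]
tool_rot: [-0.001, 0.978, 0.207, -0.001]
contact_force: [-0.3, -0.3, -2.7]
gripper_width: 0.296
t 8.32 p [ 0.5822 -0.0046  0.1651] yaw 23.92 tilt 0.18 F [-0.3 -0.3 -2.7] w 25.3
shift tool [0.0006 0.0058 0.035 ]
turn tool deg [-0.14  0.1  -0.  ]
```

```bash
python3 -m crank '[[[0,0,0],[0,0,0],0.01]]'; python3 d.py .585 -.0096 .125
```

```text
t: 8.45
eef_pos: [0.5823, -0.0093, 0.1655]
tool_rot: [0.0, 0.979, 0.204, -0.001]
contact_force: [-0.5, -0.6, -2.0]
gripper_width: 0.292
t 8.45 p [ 0.5823 -0.0093  0.1655] yaw 23.58 tilt 0.13 F [-0.5 -0.6 -2. ] w 25.0
shift tool [0.0025 0.0014 0.0405]
turn tool deg [-0.02  0.13 -0.  ]
```

Lower to hover and check both pictures.

```bash
python3 -m crank '[[[0.0025,0,0.02],[0,0,0],0.01],[[0,0,0.02],[0,0,0],0.01],[[0,0,0.005],[0,0,0],0.01],[[0,0,0],[0,0,0],0.01],[[0,0,0],[0,0,0],0.01]]'; python3 d.py .585 -.0096 .120;python3 - <<'E'
from h import *
for n,x,y in(("side",(190,290),(160,280)),("top",(180,300),(170,270))):
    p,d=bot.read_camera(n);np.save(n+"6.npy",d);cv2.imwrite(f"pics/{n}6.png",p[:,:,::-1])
    cv2.imwrite(f"pics/{n}6c.png",cv2.resize(p[y[0]:y[1],x[0]:x[1],::-1],None,fx=5,fy=5,interpolation=2))
E
```

```text
t: 9.07
eef_pos: [0.5861, -0.0081, 0.1223]
tool_rot: [0.0, 0.979, 0.204, 0.001]
contact_force: [0.0, -0.6, -1.3]
gripper_width: 0.297
t 9.07 p [ 0.5861 -0.0081  0.1223] yaw 23.56 tilt 0.08 F [ 0.  -0.6 -1.3] w 25.3
shift tool [-0.0016  0.0009  0.0023]
turn tool deg [ 0.03 -0.07 -0.  ]
```

View pics/side6c.png

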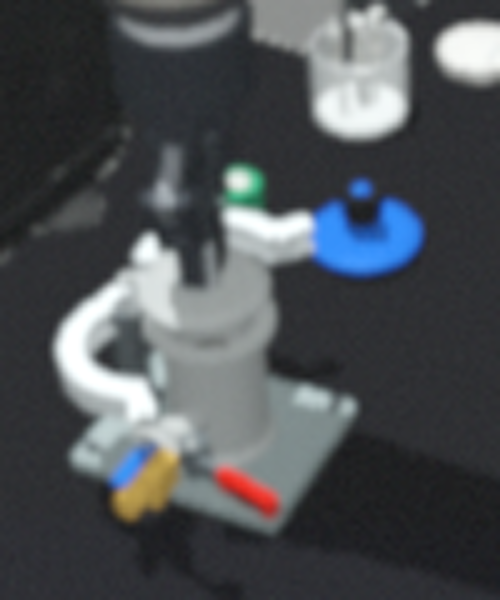

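View pics/top6c.png

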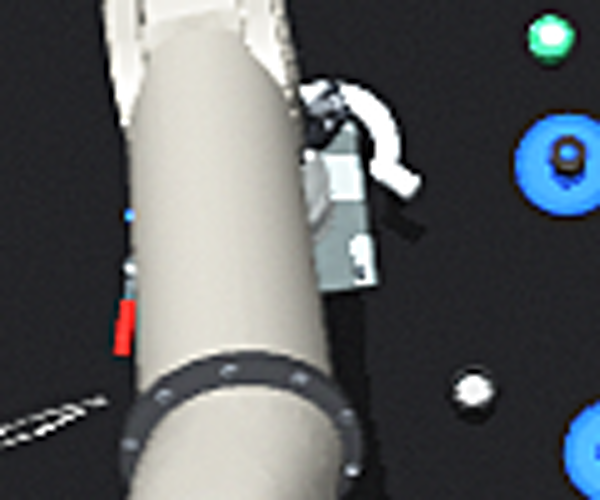

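Run:
```python
from h import *
from scipy.optimize import least_squares
def ext(f,z0,z1,box):
    d=np.load(f);W=cloud("side",d);m=(d>0)&(W[...,2]>z0)&(W[...,2]<z1)
    b=np.zeros_like(m);b[box[1]:box[3],box[0]:box[2]]=1;return m&b,W
m,W=ext("side6.npy",.114,.135,(205,200,250,235))
for v in range(200,235):
    u=np.nonzero(m[v])[0]
    if len(u): print(v,u.min(),u.max(),len(u),np.median(W[v,u,2]).round(3))
print('pot')
m,W=ext("side0.npy",.094,.108,(215,205,250,240))
for v in range(205,240):
    u=np.nonzero(m[v])[0]
    if len(u): print(v,u.min(),u.max(),len(u),np.median(W[v,u,2]).round(3))
for n in [("lid",[.5847,-.0097,.1255]),("pot",[.5847,-.0097,.1])]: print(n,proj("side",[n[1]]))
```

```text
210 219 238 4 0.128
211 223 240 8 0.129
212 221 241 10 0.129
213 220 242 13 0.129
214 219 243 15 0.128
215 214 243 20 0.128
216 214 243 19 0.129
217 214 243 20 0.128
218 218 243 20 0.129
219 218 243 26 0.129
220 218 243 26 0.128
221 218 242 25 0.129
222 206 241 26 0.129
223 209 240 22 0.127
224 221 239 19 0.127
225 222 237 16 0.126
226 225 234 10 0.125
233 207 207 1 0.115
pot
205 230 235 3 0.107
206 228 246 12 0.101
207 222 241 14 0.098
208 225 249 18 0.098
209 224 249 15 0.097
210 222 249 15 0.096
211 222 247 6 0.095
212 223 244 2 0.096
213 217 220 3 0.107
214 217 221 5 0.101
215 218 220 3 0.098
216 219 237 13 0.1
217 218 240 18 0.1
218 224 242 19 0.101
219 215 243 26 0.1
220 215 243 22 0.1
221 215 244 18 0.099
222 215 244 13 0.1
223 219 244 10 0.099
224 219 244 10 0.1
225 219 244 9 0.099
226 219 244 10 0.101
227 220 244 10 0.101
228 220 243 12 0.101
229 220 242 15 0.1
230 221 241 21 0.1
231 223 239 17 0.1
232 224 237 14 0.1
233 228 234 7 0.097
237 217 217 1 0.108
238 219 219 1 0.108
('lid', [0.5847, -0.0097, 0.1255]) [[230.55825585 217.42835472]]
('pot', [0.5847, -0.0097, 0.1]) [[231.22140247 224.25467577]]
```

```bash
python3 -m crank '[[[-0.001,0.0007,0.004],[0,0,0],0.01],[[0,0,0.003],[0,0,0],0.01],[[0,0,0.002],[0,0,0],0.01],[[0,0,0],[0,0,0],0.01]]'; python3 d.py .585 -.0096 .101; python3 -m crank '[[[0,0,0],[0,0,0],0.01]]'; python3 d.py .585 -.0096 .101
```

```text
t: 9.68
eef_pos: [0.5848, -0.0088, 0.1122]
tool_rot: [-0.0, 0.979, 0.204, -0.0]
contact_force: [0.5, 0.1, -2.3]
gripper_width: 0.299
t 9.68 p [ 0.5848 -0.0088  0.1122] yaw 23.6 tilt 0.03 F [ 0.5  0.1 -2.3] w 25.5
shift tool [-0.0001  0.0008  0.0112]
turn tool deg [-0.01  0.03 -0.  ]
t: 9.8
eef_pos: [0.585, -0.0088, 0.1125]
tool_rot: [0.0, 0.979, 0.204, 0.0]
contact_force: [0.0, 0.3, -2.8]
gripper_width: 0.295
t 9.8 p [ 0.585  -0.0088  0.1125] yaw 23.59 tilt 0.0 F [ 0.   0.3 -2.8] w 25.2
shift tool [-0.0003  0.0007  0.0115]
turn tool deg [ 0. -0. -0.]
```

```bash
python3 -m crank '[[[0,0.0006,0.002],[0,0,0],0.01],[[0,0,0.002],[0,0,0],0.01],[[0,0,0.0015],[0,0,0],0.01],[[0,0,0],[0,0,0],0.01]]'; python3 d.py .585 -.0096 .101
```

```text
t: 10.3
eef_pos: [0.5851, -0.0094, 0.1068]
tool_rot: [-0.0, 0.979, 0.204, -0.0]
contact_force: [0.6, 0.8, -2.0]
gripper_width: 0.288
t 10.3 p [ 0.5851 -0.0094  0.1068] yaw 23.6 tilt 0.02 F [ 0.6  0.8 -2. ] w 24.6
shift tool [-0.0001  0.0002  0.0058]
turn tool deg [-0.01  0.02 -0.  ]
```

```bash
python3 -m crank '[[[0,0,0.002],[0,0,0],0.01],[[0,0,0],[0,0,0],0.01]]'; python3 d.py .585 -.0096 .101
```

```text
t: 10.55
eef_pos: [0.5851, -0.0094, 0.1048]
tool_rot: [-0.0, 0.979, 0.204, -0.0]
contact_force: [0.6, -0.1, -1.7]
gripper_width: 0.291
t 10.55 p [ 0.5851 -0.0094  0.1048] yaw 23.6 tilt 0.02 F [ 0.6 -0.1 -1.7] w 24.9
shift tool [-0.0001  0.0002  0.0038]
turn tool deg [-0.01  0.02 -0.  ]
```

No contact at 0.1048; spigot appears to be entering.

```bash
python3 -m crank '[[[0,0,0.0015],[0,0,0],0.01],[[0,0,0.001],[0,0,0],0.01],[[0,0,0],[0,0,0],0.01]]'; python3 d.py .585 -.0096 .101;  python3 -m crank '[[[0,0,0.0007],[0,0,0],0.01],[[0,0,0.0005],[0,0,0],0.01],[[0,0,0],[0,0,0],0.01]]'; python3 d.py .585 -.0096 .101
```

```text
t: 10.92
eef_pos: [0.5851, -0.0094, 0.1024]
tool_rot: [-0.0, 0.979, 0.204, -0.0]
contact_force: [-0.2, -1.0, -1.7]
gripper_width: 0.293
t 10.93 p [ 0.5851 -0.0094  0.1024] yaw 23.59 tilt 0.01 F [-0.2 -1.  -1.7] w 25.0
shift tool [-0.0002  0.0002  0.0014]
turn tool deg [-0.    0.01 -0.  ]
t: 11.3
eef_pos: [0.5852, -0.0094, 0.1013]
tool_rot: [0.0, 0.979, 0.204, -0.0]
contact_force: [-0.1, -0.2, -1.5]
gripper_width: 0.294
t 11.3 p [ 0.5852 -0.0094  0.1013] yaw 23.59 tilt 0.0 F [-0.1 -0.2 -1.5] w 25.1
shift tool [-0.0002  0.0001  0.0003]
turn tool deg [-0.  0. -0.]
```

```bash
python3 -m crank '[[[0,0,0.0008],[0,0,0],0.01],[[0,0,0],[0,0,0],0.01]]'; python3 -m crank '[[[0,0,0.0007],[0,0,0],0.01],[[0,0,0],[0,0,0],0.01]]'; python3 d.py .585 -.0096 .101
```

```text
t: 11.55
eef_pos: [0.5853, -0.0094, 0.1009]
tool_rot: [0.0, 0.979, 0.204, 0.0]
contact_force: [-2.1, -0.2, 2.5]
gripper_width: 0.295
t: 11.8
eef_pos: [0.5853, -0.0094, 0.1008]
tool_rot: [0.0, 0.979, 0.204, 0.0]
contact_force: [-4.2, 0.3, 8.3]
gripper_width: 0.294
t 11.8 p [ 0.5853 -0.0094  0.1008] yaw 23.59 tilt 0.02 F [-4.2  0.3  8.3] w 25.1
shift tool [-0.0004  0.0001 -0.0002]
turn tool deg [ 0.02 -0.02 -0.  ]
```

```bash
python3 -m crank '[[[0,0,-0.0008],[0,0,0],0.01],[[0,0,0],[0,0,0],0.03],[[0,0,0],[0,0,0],0.045],[[0,0,0],[0,0,0],0.05],[[0,0,-0.01],[0,0,0],0.05],[[0,0,-0.025],[0,0,0],0.05],[[0,0,-0.04],[0,0,0],0.05],[[0,0,-0.04],[0,0,0],0.05]]';  python3 -m crank '[[[-0.05,0.02,0],[0,0,0],0.04],[[-0.05,0.03,0],[0,0,0],0.02],[[-0.05,0.03,0],[0,0,0],0.0],[[0,0,0],[0,0,0],0]]'; python3 d.py;python3 - <<'E'
from h import *
for n,x,y in(("side",(190,290),(160,280)),("top",(180,300),(170,270))):
    p,d=bot.read_camera(n);np.save(n+"7.npy",d);cv2.imwrite(f"pics/{n}7.png",p[:,:,::-1])
    cv2.imwrite(f"pics/{n}7c.png",cv2.resize(p[y[0]:y[1],x[0]:x[1],::-1],None,fx=5,fy=5,interpolation=2))
E
```

```text
t: 12.8
eef_pos: [0.5851, -0.0094, 0.2174]
tool_rot: [-0.0, 0.979, 0.204, 0.0]
contact_force: [-0.3, 0.3, 0.3]
gripper_width: 0.585
t: 13.3
eef_pos: [0.477, -0.1473, 0.2163]
tool_rot: [0.001, 0.98, 0.201, -0.0]
contact_force: [0.6, 0.6, 0.2]
gripper_width: 0.001
t 13.3 p [ 0.477  -0.1473  0.2163] yaw 23.13 tilt 0.11 F [0.6 0.6 0.2] w 0.1
```

View pics/side7c.png

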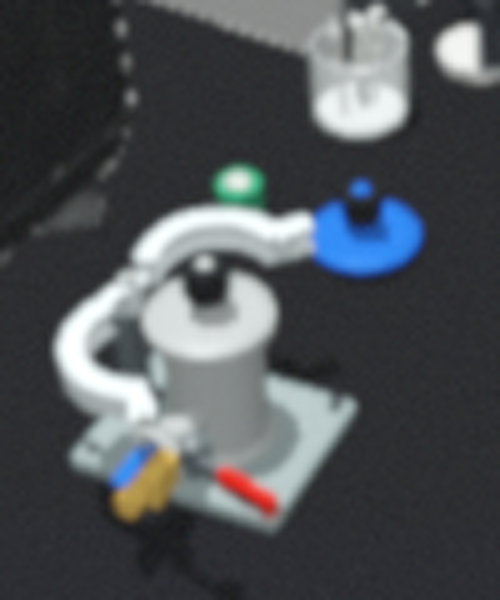

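View pics/top7c.png

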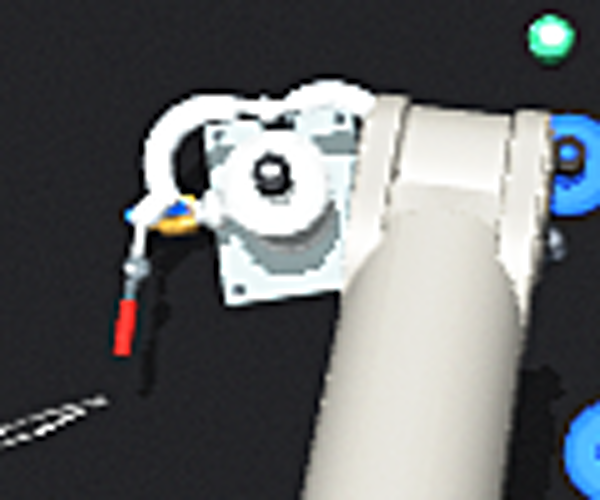

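```bash
cat > pf.py <<'E'
import numpy as np,sys
C=np.array([.5851,-.0095]);Y=np.radians(6.4)
Rz=lambda a:np.array([[np.cos(a),-np.sin(a)],[np.sin(a),np.cos(a)]])
def w(p): return C+Rz(Y)@np.asarray(p,float)/1000
def ip(p): return Rz(Y).T@(np.asarray(p)-C)*1000
if __name__=="__main__":
    s=-1 if sys.argv[1]=="R" else 1
    x,y=float(sys.argv[2]),float(sys.argv[3])
    prev=None
    for a in map(float,sys.argv[4:]):
        H=np.array([52,0.]); p=H+Rz(-s*np.radians(a))@(np.array([x,s*y])-H); q=w(p)
        # tool axes with yaw 6.4: tool x=pot x, tool y=-pot y
        sh="" if prev is None else np.round([(p-prev)[0],-(p-prev)[1]],1)
        print(a,p.round(1),q.round(4),"tool shift mm",sh); prev=p
E
python3 pf.py R -57 30.5 66 58 50 42 34 26 18 12 6 2 0 -2; python3 d.py .6256 -.12 .2163 6.4
```

```text
66.0 [  35.5 -112. ] [ 0.6329 -0.1168] tool shift mm 
58.0 [  20.1 -108.6] [ 0.6172 -0.1152] tool shift mm [-15.4  -3.4]
50.0 [   5.3 -103.1] [ 0.6019 -0.1114] tool shift mm [-14.8  -5.5]
42.0 [ -8.6 -95.6] [ 0.5872 -0.1055] tool shift mm [-13.9  -7.5]
34.0 [-21.3 -86.2] [ 0.5735 -0.0976] tool shift mm [-12.7  -9.4]
26.0 [-32.6 -75.2] [ 0.5611 -0.0879] tool shift mm [-11.3 -11. ]
18.0 [-42.2 -62.7] [ 0.5501 -0.0765] tool shift mm [ -9.6 -12.5]
12.0 [-48.3 -52.5] [ 0.543  -0.0671] tool shift mm [ -6.  -10.2]
6.0 [-53.2 -41.7] [ 0.5369 -0.0569] tool shift mm [ -4.9 -10.8]
2.0 [-55.9 -34.3] [ 0.5334 -0.0498] tool shift mm [-2.7 -7.4]
0.0 [-57.  -30.5] [ 0.5319 -0.0462] tool shift mm [-1.1 -3.8]
-2.0 [-58.  -26.7] [ 0.5304 -0.0425] tool shift mm [-1.  -3.8]
t 13.4 p [ 0.4799 -0.143   0.2164] yaw 23.52 tilt 0.08 F [-0.9  0.5  0.4] w -0.2
shift tool [0.1427 0.0371 0.0003]
turn tool deg [ 0.02 -0.08 17.12]
```

```bash
python3 -m crank '[[[0,0,0],[0,0,8.5],0],[[0,0,0],[0,0,8.6],0],[[0.038,-0.002,0],[0,0,0],0],[[0.039,-0.002,0],[0,0,0],0],[[0.039,-0.002,0],[0,0,0],0],[[0.039,-0.002,0],[0,0,0],0],[[0,0,0],[0,0,0],0],[[0,0,0],[0,0,0],0]]'; python3 d.py .6329 -.118 .078 6.4
```

```text
t: 14.4
eef_pos: [0.6327, -0.116, 0.2153]
tool_rot: [-0.0, 0.998, 0.058, -0.0]
contact_force: [-0.4, -0.2, 1.0]
gripper_width: -0.001
t 14.4 p [ 0.6327 -0.116   0.2153] yaw 6.6 tilt 0.06 F [-0.4 -0.2  1. ] w -0.1
shift tool [0.     0.0021 0.1373]
turn tool deg [-0.03  0.05  0.2 ]
```

```bash
python3 -m crank '[[[0,0.002,0.04],[0,0,0],0],[[0,0,0.04],[0,0,0],0],[[0,0,0.03],[0,0,0],0],[[0,0,0.017],[0,0,0],0],[[0,0,0.01],[0,0,0],0],[[0,0,0],[0,0,0],0],[[0,0,0],[0,0,0],0]]'; python3 d.py .6172 -.1152 .078 6.4
python3 - <<'E'
from h import *
for n,x,y in(("side",(190,290),(160,280)),):
    p,d=bot.read_camera(n);np.save(n+"8.npy",d);cv2.imwrite(f"pics/{n}8.png",p[:,:,::-1])
    cv2.imwrite(f"pics/{n}8c.png",cv2.resize(p[y[0]:y[1],x[0]:x[1],::-1],None,fx=5,fy=5,interpolation=2))
W=cloud("side",d); m=(abs(W[...,0]-.633)<.06)&(abs(W[...,1]+.118)<.03)&(W[...,2]>.05)&(W[...,2]<.12)
print(np.c_[np.nonzero(m)][::4].tolist(),W[m][::4].round(3).tolist())
E
```

```text
t: 15.28
eef_pos: [0.6339, -0.1194, 0.0798]
tool_rot: [0.0, 0.998, 0.057, 0.001]
contact_force: [1.0, -0.2, -0.1]
gripper_width: -0.005
t 15.28 p [ 0.6339 -0.1194  0.0798] yaw 6.49 tilt 0.11 F [ 1.  -0.2 -0.1] w -0.4
shift tool [-0.0161 -0.006   0.0018]
turn tool deg [ 0.03 -0.11  0.09]
[[195, 243], [196, 239], [196, 243], [197, 238], [197, 242], [198, 237], [198, 241], [199, 236], [199, 241], [200, 237], [200, 241], [201, 240], [202, 235], [203, 241], [204, 242], [204, 249], [205, 244], [205, 248], [205, 252], [206, 247], [206, 251], [207, 241], [207, 250], [208, 242], [208, 251], [209, 251], [210, 250], [211, 250]] [[0.621, -0.124, 0.117], [0.626, -0.111, 0.119], [0.62, -0.122, 0.115], [0.63, -0.11, 0.114], [0.619, -0.115, 0.116], [0.636, -0.112, 0.107], [0.625, -0.117, 0.108], [0.637, -0.108, 0.105], [0.624, -0.116, 0.105], [0.635, -0.11, 0.101], [0.624, -0.115, 0.102], [0.631, -0.119, 0.093], [0.627, -0.09, 0.11], [0.609, -0.096, 0.109], [0.605, -0.094, 0.109], [0.586, -0.103, 0.11], [0.596, -0.091, 0.11], [0.584, -0.095, 0.112], [0.575, -0.104, 0.109], [0.586, -0.093, 0.109], [0.575, -0.098, 0.11], [0.605, -0.089, 0.1], [0.576, -0.094, 0.108], [0.603, -0.091, 0.096], [0.578, -0.102, 0.098], [0.58, -0.103, 0.093], [0.579, -0.098, 0.093], [0.578, -0.096, 0.091]]
```

View pics/side8c.png

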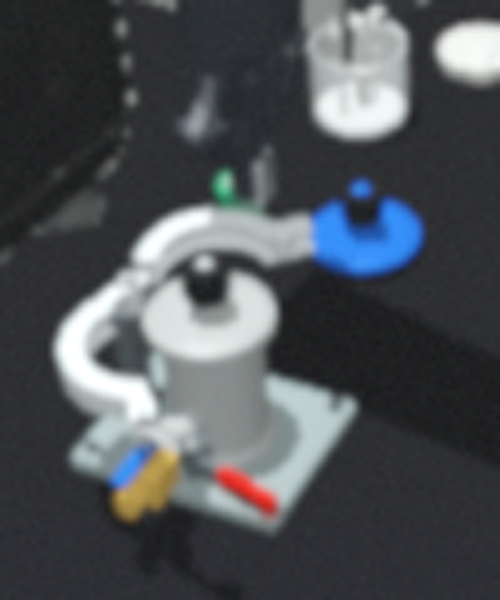

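```bash
python3 -m crank '[[[-0.016,-0.006,0],[0,0,0],0],[[-0.015,-0.0055,0],[0,0,0],0],[[-0.014,-0.0075,0],[0,0,0],0],[[-0.0127,-0.0094,0],[0,0,0],0],[[-0.0113,-0.011,0],[0,0,0],0],[[-0.0096,-0.0125,0],[0,0,0],0],[[0,0,0],[0,0,0],0]]'; python3 d.py .5501 -.0765 .078 6.4
python3 - <<'E'
from h import *
for n,x,y in(("side",(190,290),(160,280)),):
    p,d=bot.read_camera(n);np.save(n+"9.npy",d);cv2.imwrite(f"pics/{n}9.png",p[:,:,::-1])
    cv2.imwrite(f"pics/{n}9c.png",cv2.resize(p[y[0]:y[1],x[0]:x[1],::-1],None,fx=5,fy=5,interpolation=2))
E
```

```text
t: 16.2
eef_pos: [0.5481, -0.0751, 0.0786]
tool_rot: [-0.0, 0.998, 0.058, -0.0]
contact_force: [0.7, 0.1, 0.2]
gripper_width: 0.001
t 16.2 p [ 0.5481 -0.0751  0.0786] yaw 6.61 tilt 0.06 F [0.7 0.1 0.2] w 0.1
shift tool [0.0018 0.0016 0.0006]
turn tool deg [-0.03  0.05  0.21]
```

View pics/side9c.png

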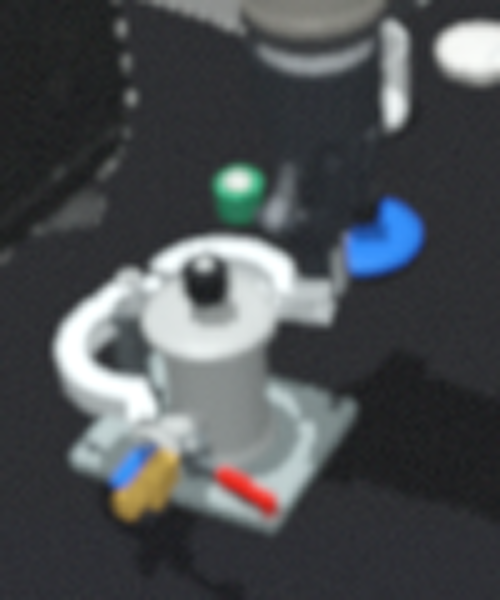

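Works well. Continue to shut.

```bash
python3 -m crank '[[[-0.005,-0.01,0],[0,0,0],0],[[-0.005,-0.0105,0],[0,0,0],0],[[-0.003,-0.0075,0],[0,0,0],0],[[0,0,0],[0,0,0],0],[[0,0,0],[0,0,0],0]]'; python3 d.py .5319 -.0462 .078 6.4
```

```text
t: 16.88
eef_pos: [0.533, -0.0503, 0.0786]
tool_rot: [0.0, 0.998, 0.057, -0.0]
contact_force: [-0.5, -0.1, -0.8]
gripper_width: 0.001
t 16.88 p [ 0.533  -0.0503  0.0786] yaw 6.49 tilt 0.01 F [-0.5 -0.1 -0.8] w 0.1
shift tool [-0.0007 -0.0042  0.0006]
turn tool deg [0.   0.01 0.09]
```

```bash
python3 -m crank '[[[0,-0.003,0],[0,0,0],0],[[0,0,0],[0,0,0],0]]';python3 -m crank '[[[0,-0.002,0],[0,0,0],0],[[0,0,0],[0,0,0],0]]'; python3 d.py .5319 -.0462 .078 6.4
```

```text
t: 17.12
eef_pos: [0.5326, -0.0472, 0.0785]
tool_rot: [-0.0, 0.998, 0.057, -0.0]
contact_force: [0.0, -0.7, 0.3]
gripper_width: 0.004
t: 17.38
eef_pos: [0.5324, -0.0461, 0.0786]
tool_rot: [0.0, 0.998, 0.056, -0.0]
contact_force: [0.0, -2.6, 0.2]
gripper_width: -0.002
t 17.38 p [ 0.5324 -0.0461  0.0786] yaw 6.46 tilt 0.05 F [ 0.  -2.6  0.2] w -0.2
shift tool [-0.0005  0.0001  0.0006]
turn tool deg [0.05 0.01 0.06]
```

```bash
python3 -m crank '[[[0,-0.002,0],[0,0,0],0],[[0,0,0],[0,0,0],0]]';python3 -m crank '[[[0,-0.002,0],[0,0,0],0],[[0,0,0],[0,0,0],0]]'; python3 d.py .5319 -.0462 .078 6.4
```

```text
t: 17.62
eef_pos: [0.5324, -0.0458, 0.0786]
tool_rot: [0.001, 0.998, 0.056, 0.0]
contact_force: [0.6, -8.0, 0.1]
gripper_width: -0.001
t: 17.88
eef_pos: [0.5323, -0.0457, 0.0786]
tool_rot: [0.002, 0.998, 0.055, 0.0]
contact_force: [0.9, -12.1, -1.1]
gripper_width: -0.001
t 17.88 p [ 0.5323 -0.0457  0.0786] yaw 6.29 tilt 0.25 F [  0.9 -12.1  -1.1] w -0.1
shift tool [-0.0004  0.0004  0.0006]
turn tool deg [ 0.25 -0.01 -0.11]
```

```bash
python3 -m crank '[[[-0.005,0.025,0],[0,0,0],0],[[-0.005,0.025,-0.01],[0,0,0],0],[[0,0,-0.05],[0,0,0],0],[[0,0,-0.06],[0,0,0],0],[[0,0,0],[0,0,0],0]]'; python3 pf.py L -57 30.5 68 60 52 44 36 28 20 14 8 3 0;python3 d.py .6085 .107 .195 6.4
python3 - <<'E'
from h import *
for n,x,y in(("side",(190,290),(160,280)),("top",(180,300),(170,270))):
    p,d=bot.read_camera(n);cv2.imwrite(f"pics/{n}10.png",p[:,:,::-1])
    cv2.imwrite(f"pics/{n}10c.png",cv2.resize(p[y[0]:y[1],x[0]:x[1],::-1],None,fx=5,fy=5,interpolation=2))
E
```

```text
t: 18.5
eef_pos: [0.5313, -0.0917, 0.2036]
tool_rot: [0.0, 0.998, 0.057, 0.005]
contact_force: [0.2, 0.4, 0.0]
gripper_width: 0.001
68.0 [ 39.4 112.5] [0.6118 0.1067] tool shift mm 
60.0 [ 23.9 109.6] [0.5966 0.1021] tool shift mm [-15.5   2.8]
52.0 [  8.9 104.7] [0.5823 0.0955] tool shift mm [-15.   5.]
44.0 [-5.2 97.7] [0.569 0.087] tool shift mm [-14.1   7. ]
36.0 [-18.3  88.7] [0.5571 0.0767] tool shift mm [-13.    8.9]
28.0 [-29.9  78.1] [0.5467 0.0648] tool shift mm [-11.7  10.6]
20.0 [-40.   65.9] [0.538  0.0516] tool shift mm [-10.1  12.2]
14.0 [-46.4  56. ] [0.5328 0.0409] tool shift mm [-6.4 10. ]
8.0 [-51.7  45.4] [0.5287 0.0298] tool shift mm [-5.3 10.6]
3.0 [-55.3  36.2] [0.5262 0.0203] tool shift mm [-3.6  9.2]
0.0 [-57.   30.5] [0.5251 0.0145] tool shift mm [-1.7  5.7]
t 18.5 p [ 0.5313 -0.0917  0.2036] yaw 6.51 tilt 0.57 F [0.2 0.4 0. ] w 0.1
shift tool [ 0.0991 -0.1887  0.0093]
turn tool deg [ 0.07 -0.57  0.1 ]
```

View pics/side10c.png

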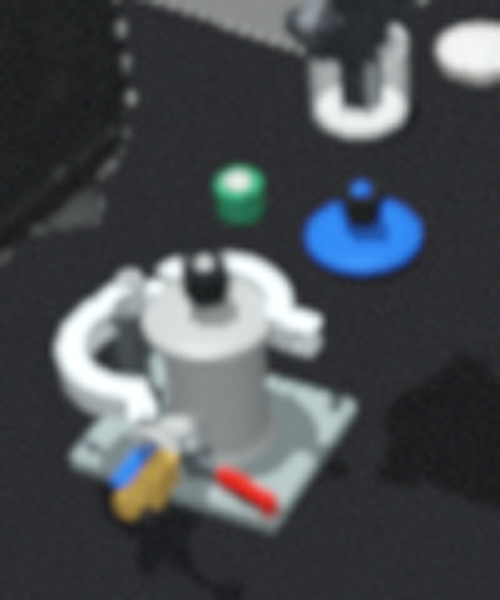

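View pics/top10c.png

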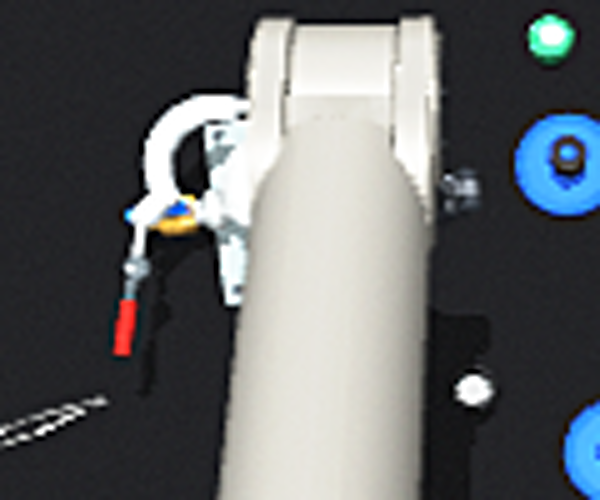

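Run:
```python
from h import *
from pf import *
print("expected end", proj("side",[[*w((-64,-9)),.11],[*w((-64,-16)),.11],[*w((-47,-16)),.11],[*w((0,-47)),.11]]))
uv=[(190+322/5,160+318/5),(190+308/5,160+350/5),(190+295/5,160+300/5)]
for u in uv: print(u,plane("side",[u],.11)[0].round(4),ip(plane("side",[u],.11)[0,:2]).round(1))
p,d=bot.read_camera("side");W=cloud("side",d);np.save("side10.npy",d)
m=(W[...,2]>.085)&(W[...,2]<.118)&(abs(W[...,0]-.58)<.12)&(abs(W[...,1]+.0)<.12)
Q=np.array([ip(q) for q in W[m][:,:2]]);Z=W[m][:,2]
s=(Q[:,1]<0)&(Z>.104);print(Q[s&(Q[:,0]<-35)].round(0).tolist())
s2=s&(np.hypot(Q[:,0],Q[:,1])>40);print("outer",np.hypot(*Q[s].T).max())
i=np.argsort(Q[s][:,0]);print(Q[s][i][:10].round(1))
```

```text
expected end [[252.21102096 225.70253027]
 [253.34322497 224.21652097]
 [248.01629638 222.6213637 ]
 [238.69464863 212.04776288]]
(254.4, 223.6) [ 0.5222 -0.0363  0.11  ] [-65.5 -19.6]
(251.6, 230.0) [ 0.5139 -0.0095  0.11  ] [-70.8   7.9]
(249.0, 220.0) [ 0.5442 -0.0416  0.11  ] [-44.2 -27.4]
[[-37.0, -23.0], [-38.0, -27.0], [-35.0, -20.0], [-37.0, -23.0], [-39.0, -25.0], [-36.0, -18.0], [-39.0, -19.0], [-42.0, -20.0], [-44.0, -22.0], [-36.0, -13.0], [-42.0, -14.0], [-45.0, -14.0], [-47.0, -17.0], [-36.0, -7.0], [-39.0, -8.0], [-41.0, -9.0], [-44.0, -10.0], [-47.0, -11.0], [-49.0, -13.0], [-53.0, -12.0], [-54.0, -15.0], [-58.0, -14.0], [-60.0, -16.0], [-38.0, -8.0], [-42.0, -7.0], [-45.0, -8.0], [-47.0, -9.0], [-52.0, -6.0], [-54.0, -9.0], [-57.0, -9.0], [-59.0, -12.0], [-60.0, -16.0], [-62.0, -18.0], [-35.0, -2.0], [-36.0, -6.0], [-38.0, -7.0], [-42.0, -7.0], [-46.0, -5.0], [-50.0, -4.0], [-52.0, -6.0], [-55.0, -6.0], [-57.0, -9.0], [-61.0, -9.0], [-64.0, -9.0], [-63.0, -15.0], [-38.0, -3.0], [-46.0, -5.0], [-48.0, -7.0], [-53.0, -5.0], [-57.0, -3.0], [-59.0, -4.0], [-63.0, -4.0], [-63.0, -9.0], [-65.0, -11.0], [-53.0, -4.0], [-58.0, -7.0], [-60.0, -8.0], [-64.0, -8.0]]
outer 66.17494633315506
[[-65.2 -11.3]
 [-63.7  -7.8]
 [-63.6  -8.7]
 [-63.3  -8.9]
 [-63.2 -15.3]
 [-62.9  -3.9]
 [-61.8 -18.1]
 [-60.5  -8.5]
 [-60.4  -8. ]
 [-60.1 -15.6]]
```

```bash
python3 -m crank '[[[0.01,-0.02,-0.005],[0,0,0],0],[[0.015,-0.03,0],[0,0,0],0],[[0.015,-0.03,0],[0,0,0],0],[[0.015,-0.03,0],[0,0,0],0],[[0.015,-0.03,0],[0,0,0],0],[[0.015,-0.03,0],[0,0,0],0],[[0.017,-0.018,0],[0,0,0],0],[[0,0,0],[0,0,0],0],[[0,0,0],[0,0,0],0]]'; python3 d.py .6118 .1067 .078 6.4
```

```text
t: 19.77
eef_pos: [0.6068, 0.1051, 0.2021]
tool_rot: [0.0, 0.998, 0.056, -0.001]
contact_force: [0.4, -0.8, -0.2]
gripper_width: -0.0
t 19.77 p [0.6068 0.1051 0.2021] yaw 6.45 tilt 0.17 F [ 0.4 -0.8 -0.2] w -0.0
shift tool [ 0.0055 -0.0011  0.1241]
turn tool deg [0.05 0.16 0.05]
```

```bash
python3 -m crank '[[[0.005,-0.001,0.03],[0,0,0],0],[[0,0,0.04],[0,0,0],0],[[0,0,0.03],[0,0,0],0],[[0,0,0.015],[0,0,0],0],[[0,0,0.008],[0,0,0],0],[[0,0,0],[0,0,0],0],[[0,0,0],[0,0,0],0]]'; python3 d.py .5966 .1021 .078 6.4
python3 - <<'E'
from h import *
for n,x,y in(("side",(170,290),(160,280)),):
    p,d=bot.read_camera(n);cv2.imwrite(f"pics/{n}11.png",p[:,:,::-1])
    cv2.imwrite(f"pics/{n}11c.png",cv2.resize(p[y[0]:y[1],x[0]:x[1],::-1],None,fx=5,fy=5,interpolation=2))
E
```

```text
t: 20.65
eef_pos: [0.6135, 0.108, 0.0818]
tool_rot: [-0.0, 0.998, 0.057, 0.001]
contact_force: [-0.6, -1.1, -0.3]
gripper_width: -0.001
t 20.65 p [0.6135 0.108  0.0818] yaw 6.49 tilt 0.11 F [-0.6 -1.1 -0.3] w -0.1
shift tool [-0.0174  0.0039  0.0037]
turn tool deg [-0.01 -0.11  0.09]
```

View pics/side11c.png

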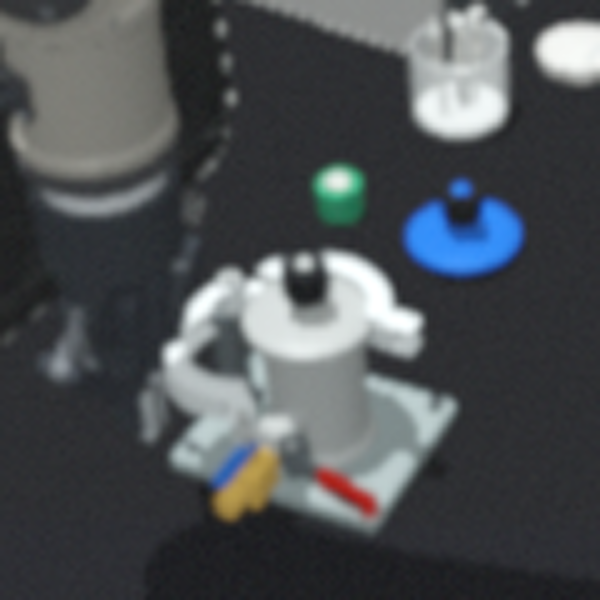

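```bash
python3 -m crank '[[[-0.015,0.003,0.002],[0,0,0],0],[[-0.015,0.005,0],[0,0,0],0],[[-0.015,0.007,0],[0,0,0],0],[[-0.013,0.009,0],[0,0,0],0],[[-0.0117,0.0106,0],[0,0,0],0],[[-0.010,0.0122,0],[0,0,0],0],[[0,0,0],[0,0,0],0]]'; python3 d.py .538 .0516 .078 6.4
python3 - <<'E'
from h import *
for n,x,y in(("side",(170,290),(160,280)),):
    p,d=bot.read_camera(n);cv2.imwrite(f"pics/{n}12.png",p[:,:,::-1])
    cv2.imwrite(f"pics/{n}12c.png",cv2.resize(p[y[0]:y[1],x[0]:x[1],::-1],None,fx=5,fy=5,interpolation=2))
E
```

```text
t: 21.58
eef_pos: [0.5378, 0.0502, 0.0784]
tool_rot: [0.001, 0.998, 0.055, -0.001]
contact_force: [0.5, -0.8, 0.1]
gripper_width: -0.004
t 21.57 p [0.5378 0.0502 0.0784] yaw 6.35 tilt 0.09 F [ 0.5 -0.8  0.1] w -0.3
shift tool [ 0.0003 -0.0013  0.0004]
turn tool deg [ 0.06  0.07 -0.05]
```

View pics/side12c.png

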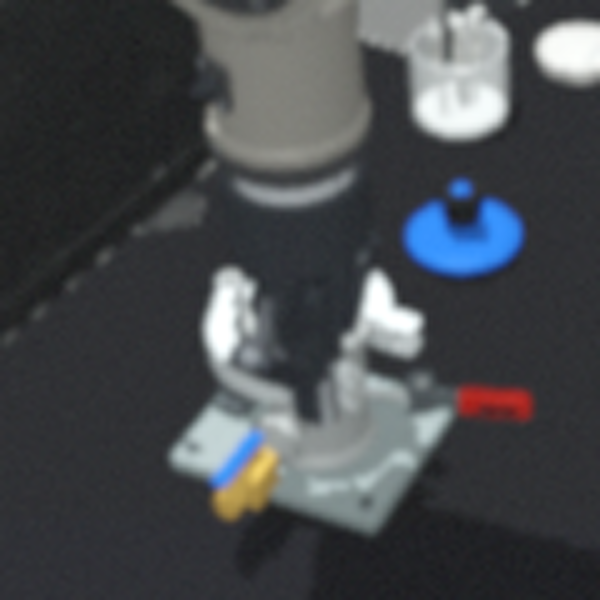

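```bash
python3 -m crank '[[[-0.0064,0.009,0],[0,0,0],0],[[-0.0053,0.0106,0],[0,0,0],0],[[-0.0036,0.0085,0],[0,0,0],0],[[0,0,0],[0,0,0],0],[[0,0,0],[0,0,0],0]]'; python3 d.py .5251 .0145 .078 6.4
```

```text
t: 22.25
eef_pos: [0.5267, 0.0227, 0.0786]
tool_rot: [-0.0, 0.998, 0.057, -0.0]
contact_force: [0.2, -0.5, 0.4]
gripper_width: 0.003
t 22.25 p [0.5267 0.0227 0.0786] yaw 6.49 tilt 0.0 F [ 0.2 -0.5  0.4] w 0.2
shift tool [-0.0026  0.0079  0.0006]
turn tool deg [-0.    0.    0.09]
```

```bash
python3 -m crank '[[[-0.001,0.004,0],[0,0,0],0],[[0,0.003,0],[0,0,0],0],[[0,0,0],[0,0,0],0]]'; python3 -m crank '[[[0,0.002,0],[0,0,0],0],[[0,0,0],[0,0,0],0]]'; python3 -m crank '[[[0,0.002,0],[0,0,0],0],[[0,0,0],[0,0,0],0]]';python3 d.py .5251 .0145 .078 6.4
```

```text
t: 22.62
eef_pos: [0.5265, 0.0152, 0.0786]
tool_rot: [0.0, 0.998, 0.056, -0.0]
contact_force: [-0.4, -0.8, -0.4]
gripper_width: -0.001
t: 22.88
eef_pos: [0.5267, 0.0134, 0.0786]
tool_rot: [0.0, 0.998, 0.057, -0.0]
contact_force: [0.9, -0.1, -1.0]
gripper_width: 0.001
t: 23.12
eef_pos: [0.5268, 0.0128, 0.0786]
tool_rot: [-0.001, 0.998, 0.057, -0.0]
contact_force: [-1.2, 4.7, -0.1]
gripper_width: 0.003
t 23.12 p [0.5268 0.0128 0.0786] yaw 6.55 tilt 0.07 F [-1.2  4.7 -0.1] w 0.2
shift tool [-0.0015 -0.0019  0.0006]
turn tool deg [-0.07  0.01  0.15]
```

```bash
python3 -m crank '[[[0,0.002,0],[0,0,0],0],[[0,0.001,0],[0,0,0],0],[[0,0,0],[0,0,0],0]]';python3 d.py .5251 .0145 .078 6.4;  python3 -m crank '[[[0,-0.025,0],[0,0,0],0],[[0,-0.025,-0.01],[0,0,0],0],[[0,0,-0.05],[0,0,0],0],[[0,-0.05,-0.05],[0,0,0],0],[[0,-0.05,0],[0,0,0],0],[[0,-0.05,0],[0,0,0],0],[[0,0,0],[0,0,0],0]]';python3 - <<'E'
from h import *
for n,x,y in(("side",(190,310),(170,290)),("top",(180,300),(170,270))):
    p,d=bot.read_camera(n);np.save(n+"13.npy",d);cv2.imwrite(f"pics/{n}13.png",p[:,:,::-1])
    cv2.imwrite(f"pics/{n}13c.png",cv2.resize(p[y[0]:y[1],x[0]:x[1],::-1],None,fx=5,fy=5,interpolation=2))
E
```

```text
t: 23.5
eef_pos: [0.5268, 0.0126, 0.0786]
tool_rot: [-0.002, 0.998, 0.058, -0.0]
contact_force: [-2.2, 10.9, 1.7]
gripper_width: -0.002
t 23.5 p [0.5268 0.0126 0.0786] yaw 6.67 tilt 0.22 F [-2.2 10.9  1.7] w -0.2
shift tool [-0.0015 -0.0021  0.0006]
turn tool deg [-0.22  0.01  0.27]
t: 24.38
eef_pos: [0.5046, 0.2061, 0.1832]
tool_rot: [-0.001, 0.998, 0.06, 0.001]
contact_force: [-1.0, -0.1, -0.6]
gripper_width: 0.001
```

View pics/side13c.png

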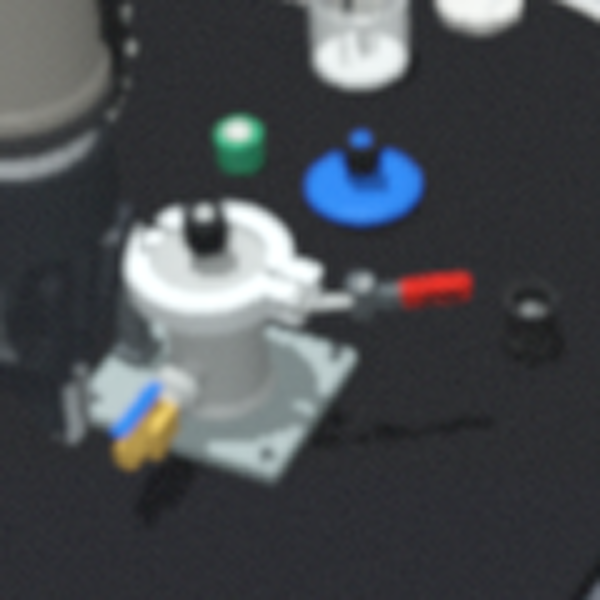

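View pics/top13c.png

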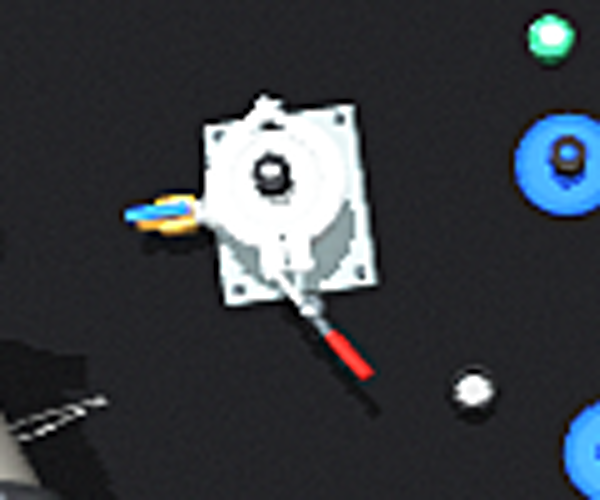

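```bash
cat > lev.py <<'E'
from pf import *
P=np.array([-62,9.]);K=np.array([-62,-28.])
def fc(th,R=36,clr=0):
    t=np.radians(th);u=np.array([np.cos(t),np.sin(t)]);n=np.array([-u[1],u[0]])
    h=11*abs(n[0])+14.5*abs(n[1]); c=(P+(37+R)*u) if th<=270 else (K+R*u)
    return c-n*(4.5+h+clr)
if __name__=="__main__":
    prev=None
    for a in sys.argv[1:]:
        th,clr=(list(map(float,a.split(',')))+[0])[:2]; p=fc(th,clr=clr)
        print(a,p.round(1),w(p).round(4),"" if prev is None else np.round([(p-prev)[0],-(p-prev)[1]],1)); prev=p
E
python3 - <<'E'
from h import *
from pf import ip
c=np.array([180,170]);g=lambda u:ip(plane("top",[np.array(u)/5.+c-.4],.105)[0,:2]).round(1)
print("cam",g((312,303)),"tip",g((370,378)),"lever start",g((330,335)))
s=np.array([190,170]);g=lambda u:ip(plane("side",[np.array(u)/5.+s-.4],.105)[0,:2]).round(1)
print("side cam",g((365,287)),"tip",g((472,285)))
E
python3 lev.py 225,15 225 235 245 255 265 270 275 285 295 305 315 325 334 338; python3 d.py .4617 -.029 .183 6.4
```

```text
cam [-86.4 -14.6] tip [-142.9  -47.7] lever start [-110.   -24.2]
side cam [-90.5 -21. ] tip [-144.9  -47.2]
225,15 [-140.2  -16.1] [ 0.4476 -0.0411] 
225 [-129.6  -26.7] [ 0.4593 -0.0505] [10.6 10.6]
235 [-121.8  -38.3] [ 0.4684 -0.0611] [ 7.8 11.6]
245 [-111.5  -48.5] [ 0.4797 -0.0701] [10.2 10.2]
255 [-99.1 -56.6] [ 0.4929 -0.0768] [12.4  8.2]
265 [-85.  -62.3] [ 0.5075 -0.0809] [14.1  5.6]
270 [-77.5 -64. ] [ 0.5152 -0.0817] [7.5 1.7]
275 [-75.5 -65.3] [ 0.5173 -0.0828] [2.  1.3]
285 [-70.9 -67.7] [ 0.5222 -0.0846] [4.6 2.3]
295 [-65.5 -69.3] [ 0.5278 -0.0857] [5.5 1.7]
305 [-59.2 -70. ] [ 0.534  -0.0857] [6.2 0.7]
315 [-52.5 -69.4] [ 0.5407 -0.0843] [ 6.8 -0.6]
325 [-45.5 -67.2] [ 0.5474 -0.0814] [ 7.  -2.2]
334 [-39.4 -63.9] [ 0.553  -0.0774] [ 6.1 -3.4]
338 [-36.9 -61.9] [ 0.5553 -0.0752] [ 2.6 -1.9]
t 24.48 p [0.5055 0.2012 0.1827] yaw 6.53 tilt 0.05 F [-0.1 -0.1  0.6] w 0.2
shift tool [-6.970e-02  2.237e-01 -1.000e-04]
turn tool deg [ 0.05 -0.01  0.13]
```

```bash
python3 -m crank '[[[-0.012,0.02,0],[0,0,0],0],[[-0.0125,0.034,0],[0,0,0],0],[[-0.0125,0.034,0],[0,0,0],0],[[-0.0125,0.034,0],[0,0,0],0],[[-0.0125,0.034,0],[0,0,0],0],[[-0.0125,0.034,0],[0,0,0],0],[[-0.0125,0.033,0],[0,0,0],0],[[0,0,0],[0,0,0],0],[[0,0,0],[0,0,0],0]]';python3 d.py .4439 -.0304 .072 6.4
```

```text
t: 25.6
eef_pos: [0.4435, -0.0309, 0.1829]
tool_rot: [0.0, 0.998, 0.055, 0.0]
contact_force: [1.2, 0.5, -1.0]
gripper_width: 0.001
t 25.6 p [ 0.4435 -0.0309  0.1829] yaw 6.36 tilt 0.01 F [ 1.2  0.5 -1. ] w 0.1
shift tool [ 0.0004 -0.0005  0.1109]
turn tool deg [ 0.01 -0.01 -0.04]
```

```bash
python3 -m crank '[[[0,0,0.03],[0,0,0],0],[[0,0,0.04],[0,0,0],0],[[0,0,0.03],[0,0,0],0],[[0,0,0.011],[0,0,0],0],[[0,0,0],[0,0,0],0],[[0,0,0],[0,0,0],0]]';python3 d.py .4593 -.0505 .072 6.4;python3 - <<'E'
from h import *
for n,x,y in(("side",(190,310),(170,290)),):
    p,d=bot.read_camera(n);np.save(n+"14.npy",d);cv2.imwrite(f"pics/{n}14.png",p[:,:,::-1])
    cv2.imwrite(f"pics/{n}14c.png",cv2.resize(p[y[0]:y[1],x[0]:x[1],::-1],None,fx=5,fy=5,interpolation=2))
E
```

```text
t: 26.35
eef_pos: [0.4451, -0.0297, 0.0728]
tool_rot: [0.0, 0.998, 0.057, 0.001]
contact_force: [-0.3, -0.3, -0.2]
gripper_width: 0.003
t 26.35 p [ 0.4451 -0.0297  0.0728] yaw 6.51 tilt 0.11 F [-0.3 -0.3 -0.2] w 0.3
shift tool [0.0118 0.0223 0.0008]
turn tool deg [ 0.01 -0.11  0.11]
```

View pics/side14c.png

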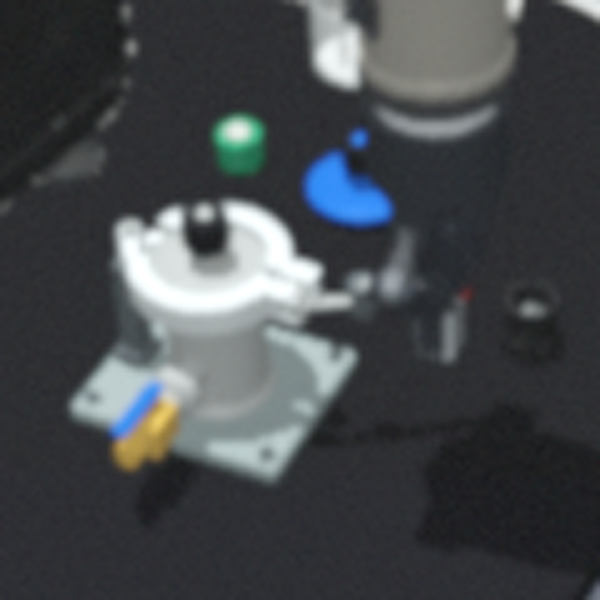

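```bash
python3 -m crank '[[[0.006,0.011,0],[0,0,0],0],[[0.006,0.011,0],[0,0,0],0],[[0.008,0.0116,0],[0,0,0],0],[[0.010,0.010,0],[0,0,0],0],[[0,0,0],[0,0,0],0]]';python3 d.py .4797 -.0701 .072 6.4;python3 - <<'E'
from h import *
for n,x,y in(("side",(190,310),(170,290)),):
    p,d=bot.read_camera(n);np.save(n+"15.npy",d);cv2.imwrite(f"pics/{n}15.png",p[:,:,::-1])
    cv2.imwrite(f"pics/{n}15c.png",cv2.resize(p[y[0]:y[1],x[0]:x[1],::-1],None,fx=5,fy=5,interpolation=2))
E
```

```text
t: 27.02
eef_pos: [0.4801, -0.0707, 0.0718]
tool_rot: [0.0, 0.998, 0.056, 0.0]
contact_force: [0.3, 0.5, -0.8]
gripper_width: -0.001
t 27.02 p [ 0.4801 -0.0707  0.0718] yaw 6.4 tilt 0.05 F [ 0.3  0.5 -0.8] w -0.1
shift tool [-0.0003 -0.0007 -0.0002]
turn tool deg [ 0.01 -0.05  0.  ]
```

View pics/side15c.png

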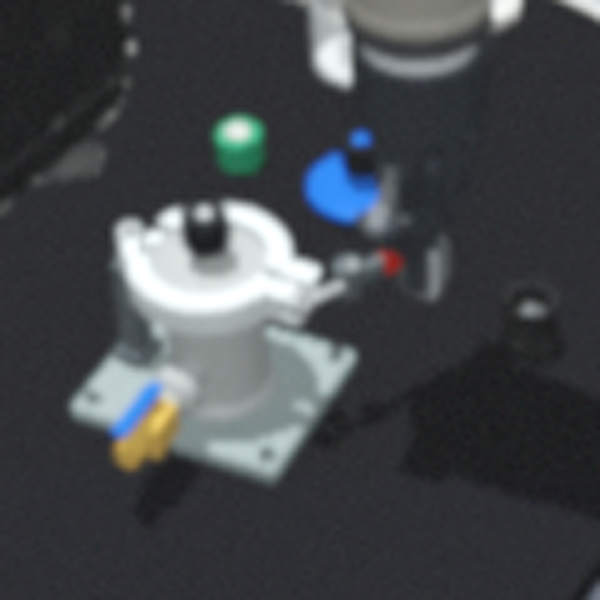

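```bash
python3 -m crank '[[[0.012,0.008,0],[0,0,0],0],[[0.014,0.0056,0],[0,0,0],0],[[0.0075,0.0017,0],[0,0,0],0],[[0,0,0],[0,0,0],0]]';python3 d.py .5173 -.0828 .072 6.4;python3 - <<'E'
from h import *
for n,x,y in(("side",(190,310),(170,290)),):
    p,d=bot.read_camera(n);np.save(n+"16.npy",d);cv2.imwrite(f"pics/{n}16.png",p[:,:,::-1])
    cv2.imwrite(f"pics/{n}16c.png",cv2.resize(p[y[0]:y[1],x[0]:x[1],::-1],None,fx=5,fy=5,interpolation=2))
E
```

```text
t: 27.58
eef_pos: [0.5147, -0.0811, 0.0718]
tool_rot: [-0.0, 0.998, 0.057, 0.0]
contact_force: [-0.8, -0.3, -0.2]
gripper_width: -0.001
t 27.57 p [ 0.5147 -0.0811  0.0718] yaw 6.5 tilt 0.03 F [-0.8 -0.3 -0.2] w -0.1
shift tool [ 0.0024  0.002  -0.0002]
turn tool deg [-0.   -0.03  0.1 ]
```

View pics/side16c.png

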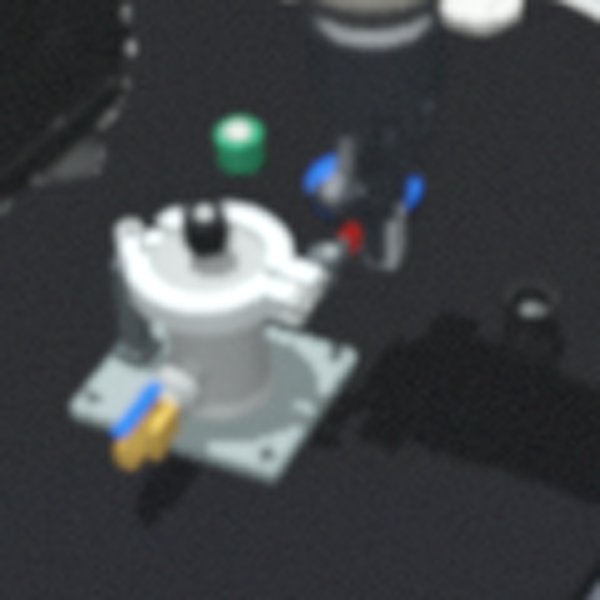

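```bash
python3 -m crank '[[[0.0024,0.002,0],[0,0,0],0],[[0.0046,0.0023,0],[0,0,0],0],[[0,0,0],[0,0,0],0]]';python3 d.py; python3 -m crank '[[[0.0055,0.0017,0],[0,0,0],0],[[0.006,0.0007,0],[0,0,0],0],[[0,0,0],[0,0,0],0]]';python3 d.py .534 -.0857 .072;python3 - <<'E'
from h import *
for n,x,y in(("side",(190,310),(170,290)),):
    p,d=bot.read_camera(n);np.save(n+"17.npy",d);cv2.imwrite(f"pics/{n}17.png",p[:,:,::-1])
    cv2.imwrite(f"pics/{n}17c.png",cv2.resize(p[y[0]:y[1],x[0]:x[1],::-1],None,fx=5,fy=5,interpolation=2))
E
```

```text
t: 28.0
eef_pos: [0.521, -0.0847, 0.0716]
tool_rot: [-0.0, 0.998, 0.057, -0.0]
contact_force: [-2.1, 0.6, -0.0]
gripper_width: -0.002
t 28.0 p [ 0.521  -0.0847  0.0716] yaw 6.49 tilt 0.05 F [-2.1  0.6 -0. ] w -0.2
t: 28.38
eef_pos: [0.5339, -0.0859, 0.0718]
tool_rot: [0.0, 0.998, 0.057, 0.0]
contact_force: [-0.2, -0.5, 0.3]
gripper_width: 0.004
t 28.38 p [ 0.5339 -0.0859  0.0718] yaw 6.49 tilt 0.05 F [-0.2 -0.5  0.3] w 0.4
shift tool [ 0.0002 -0.0002 -0.0002]
turn tool deg [ 0.01 -0.05 -0.  ]
```

View pics/side17c.png

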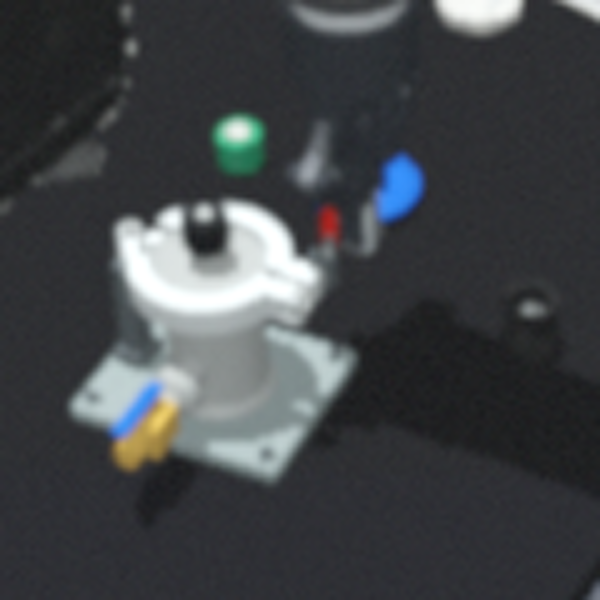

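Bolt lies across the fork, lever is folding. Continue.

```bash
python3 -m crank '[[[0.0068,-0.0006,0],[0,0,0],0],[[0.007,-0.0022,0],[0,0,0],0],[[0,0,0],[0,0,0],0]]';python3 d.py; python3 -m crank '[[[0.004,-0.002,0],[0,0,0],0],[[0.002,-0.0015,0],[0,0,0],0],[[0,0,0],[0,0,0],0]]';python3 d.py .553 -.0774 .072;python3 - <<'E'
from h import *
for n,x,y in(("side",(190,310),(170,290)),):
    p,d=bot.read_camera(n);np.save(n+"18.npy",d);cv2.imwrite(f"pics/{n}18.png",p[:,:,::-1])
    cv2.imwrite(f"pics/{n}18c.png",cv2.resize(p[y[0]:y[1],x[0]:x[1],::-1],None,fx=5,fy=5,interpolation=2))
E
```

```text
t: 28.8
eef_pos: [0.5474, -0.081, 0.0719]
tool_rot: [-0.0, 0.998, 0.057, 0.001]
contact_force: [-0.7, -1.0, 0.2]
gripper_width: -0.001
t 28.8 p [ 0.5474 -0.081   0.0719] yaw 6.52 tilt 0.06 F [-0.7 -1.   0.2] w -0.1
t: 29.18
eef_pos: [0.5523, -0.0771, 0.0718]
tool_rot: [-0.0, 0.998, 0.057, 0.0]
contact_force: [-1.2, -0.6, -0.5]
gripper_width: 0.003
t 29.18 p [ 0.5523 -0.0771  0.0718] yaw 6.51 tilt 0.02 F [-1.2 -0.6 -0.5] w 0.3
shift tool [ 0.0007  0.0004 -0.0002]
turn tool deg [ 0.   -0.02 -0.  ]
```

View pics/side18c.png

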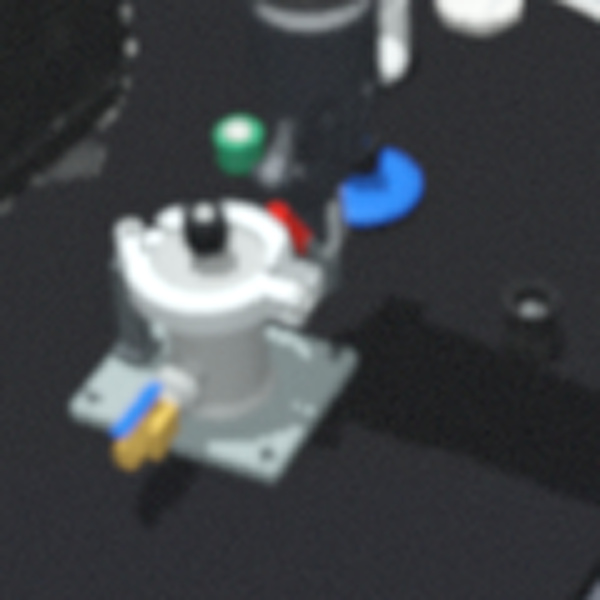

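Keep pushing in direction n (≈64° in pot frame) until the force rises.

```bash
python3 -m crank '[[[0.001,-0.003,0],[0,0,0],0],[[0,0,0],[0,0,0],0]]';python3 d.py;python3 -m crank '[[[0.001,-0.002,0],[0,0,0],0],[[0,0,0],[0,0,0],0]]';python3 d.py; python3 -m crank '[[[0.001,-0.002,0],[0,0,0],0],[[0,0,0],[0,0,0],0]]';python3 d.py
```

```text
t: 29.48
eef_pos: [0.5534, -0.0744, 0.0721]
tool_rot: [0.0, 0.998, 0.057, 0.001]
contact_force: [-0.4, -2.0, -1.6]
gripper_width: -0.001
t 29.48 p [ 0.5534 -0.0744  0.0721] yaw 6.48 tilt 0.09 F [-0.4 -2.  -1.6] w -0.1
t: 29.72
eef_pos: [0.5536, -0.0737, 0.072]
tool_rot: [0.001, 0.998, 0.056, 0.0]
contact_force: [-0.0, -6.0, 0.9]
gripper_width: -0.001
t 29.73 p [ 0.5536 -0.0737  0.072 ] yaw 6.42 tilt 0.1 F [-0.  -6.   0.9] w -0.1
t: 29.98
eef_pos: [0.5538, -0.0733, 0.0719]
tool_rot: [0.002, 0.998, 0.055, -0.0]
contact_force: [-0.6, -10.4, 1.3]
gripper_width: -0.003
t 29.98 p [ 0.5538 -0.0733  0.0719] yaw 6.34 tilt 0.19 F [ -0.6 -10.4   1.3] w -0.2
```

```bash
python3 -m crank '[[[0.001,-0.003,0],[0,0,0],0],[[0,0,0],[0,0,0],0],[[0,0,0],[0,0,0],0]]';python3 d.py;python3 -m crank '[[[-0.004,0.02,0],[0,0,0],0],[[0,0.03,0],[0,0,0],0],[[0,0,-0.05],[0,0,0],0],[[0,0.05,-0.05],[0,0,0],0],[[0,0.06,0],[0,0,0],0],[[0,0.06,0],[0,0,0],0],[[0,0.06,0],[0,0,0],0],[[0,0,0],[0,0,0],0]]';python3 - <<'E'
from h import *
from pf import ip
for n,x,y in(("side",(190,310),(170,290)),("top",(180,300),(170,270))):
    p,d=bot.read_camera(n);np.save(n+"19.npy",d);cv2.imwrite(f"pics/{n}19.png",p[:,:,::-1])
    cv2.imwrite(f"pics/{n}19c.png",cv2.resize(p[y[0]:y[1],x[0]:x[1],::-1],None,fx=5,fy=5,interpolation=2))
    im=p[:,:,::-1].copy();hsv=cv2.cvtColor(im,cv2.COLOR_BGR2HSV);m=((hsv[...,0]<8)|(hsv[...,0]>172))&(hsv[...,1]>150)&(hsv[...,2]>80)
    m[:, :200]=0; ys,xs=np.nonzero(m); Q=np.array([ip(q[:2]) for q in plane(n,np.c_[xs,ys],.107)])
    r=cv2.minAreaRect(Q.astype(np.float32)); v=np.linalg.svd(Q-Q.mean(0))[2][0]; print(n,len(Q),Q.mean(0).round(1),r,"dir",np.degrees(np.arctan2(v[1],v[0])))
E
```

```text
t: 30.35
eef_pos: [0.554, -0.0726, 0.0719]
tool_rot: [0.003, 0.999, 0.054, -0.001]
contact_force: [-1.8, -14.3, 1.7]
gripper_width: 0.003
t 30.35 p [ 0.554  -0.0726  0.0719] yaw 6.23 tilt 0.33 F [ -1.8 -14.3   1.7] w 0.3
t: 31.35
eef_pos: [0.5806, -0.3459, 0.1658]
tool_rot: [0.001, 0.999, 0.053, -0.0]
contact_force: [-0.2, 0.6, -0.1]
gripper_width: 0.004
side 21 [-28.4 -51. ] ((-27.448808670043945, -52.623809814453125), (8.832433700561523, 37.442039489746094), 51.58440399169922) dir 144.82395454640718
top 32 [-37.7 -82.1] ((-81.677001953125, -239.13613891601562), (418.32879638671875, 34.251991271972656), 73.68357849121094) dir -108.38292110156216
```

View pics/side19c.png

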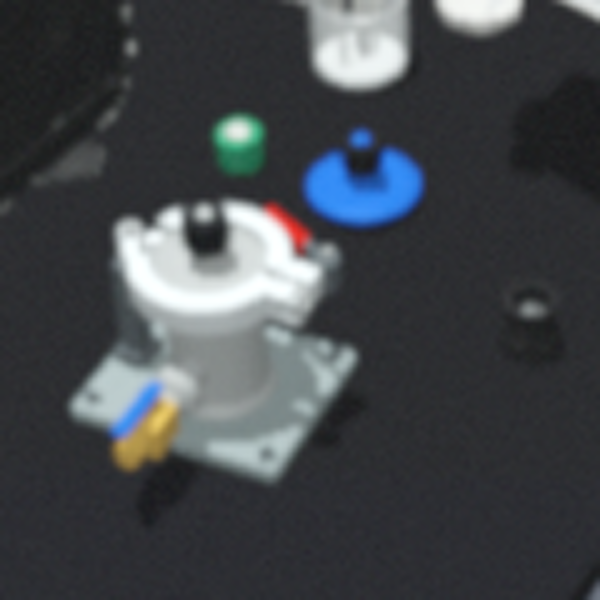

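View pics/top19c.png

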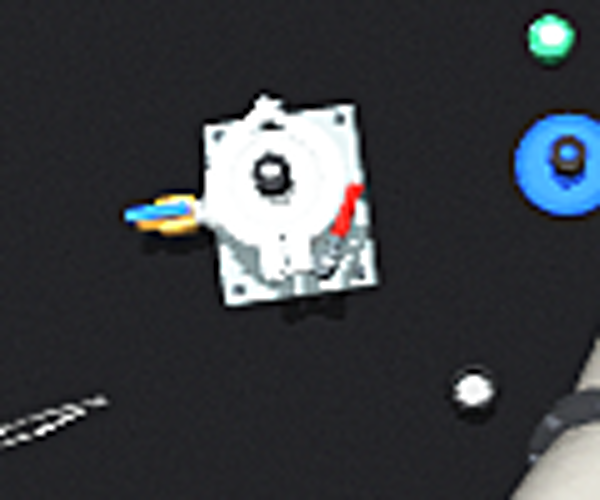

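Run:
```python
from h import *
from pf import ip,w
im=cv2.imread("pics/top19.png");hsv=cv2.cvtColor(im,cv2.COLOR_BGR2HSV);m=((hsv[...,0]<8)|(hsv[...,0]>172))&(hsv[...,1]>130)
m[:,:240]=0;m[:,260:]=0;m[:200]=0;m[225:]=0
ys,xs=np.nonzero(m);Q=np.array([ip(q[:2]) for q in plane("top",np.c_[xs,ys],.107)]);v=np.linalg.svd(Q-Q.mean(0))[2][0]
print(len(Q),Q.mean(0),np.degrees(np.arctan2(v[1],v[0])),cv2.minAreaRect(Q.astype(np.float32)),np.c_[xs,ys].tolist())
c=np.array([180,170]);g=lambda u:ip(plane("top",[np.array(u)/5.+c-.4],.107)[0,:2]).round(1)
print("cam",g((327,266)),"tip",g((357,183)),"knob",ip(plane("top",[np.array((274,172))/5.+c-.4],.14)[0,:2]))
print("expected tip,cam top:",[( (proj("top",[[*w(q),.107]])[0]-c)*5).round(0) for q in((-8,-54),(-26,-45.5),(-62,-28))])
print("side:",[( (proj("side",[[*w(q),.107]])[0]-[190,170])*5).round(0) for q in((-8,-54),(-26,-45.5),(-62,-28))])
```

```text
31 [-26.31844427 -45.44139249] 150.84835177306604 ((-25.48426055908203, -46.08930969238281), (9.559834480285645, 37.48352813720703), 60.25935363769531) [[250, 207], [251, 207], [252, 207], [249, 208], [250, 208], [251, 208], [249, 209], [250, 209], [251, 209], [249, 210], [250, 210], [248, 211], [249, 211], [250, 211], [248, 212], [249, 212], [250, 212], [247, 213], [248, 213], [249, 213], [247, 214], [248, 214], [249, 214], [246, 215], [247, 215], [248, 215], [249, 215], [246, 216], [247, 216], [248, 216], [248, 217]]
cam [-62.6 -27.9] tip [ -7.7 -55.3] knob [ 0.04770075 -1.95200619]
expected tip,cam top: [array([353., 182.]), array([344., 209.]), array([325., 263.])]
side: [array([261., 211.]), array([282., 227.]), array([323., 262.])]
```

```bash
python3 d.py
python3 - <<'E'
from station import bot
print(bot.hand_in())
E
```

```text
t 31.45 p [ 0.5821 -0.3393  0.1656] yaw 6.45 tilt 0.07 F [-0.3  0.6 -0. ] w 0.2
the job is handed in; nothing more can be done
None
```

I set the steel lid on the pot, pushed both clamp halves shut, swung the bolt into the fork and folded the red lever against the ring. I handed the job in at about 31.5 s, and no verdict is reported.

**What went wrong on the way:** my first grasp closed above the lid's knob and gripped nothing. In the side camera's depth picture the gripper stood about 29 mm higher than the reported TCP and the stated fingertip offset would put it. I went lower by that amount and the second grasp held. The later pushes used the same correction.

**Last checks:**
- **Lid:** it met its seat at a TCP height of 0.1008 m, exactly the height expected from the pick-up. It looked flat in both cameras.
- **Clamp halves:** both were pushed until they stopped, at about 11–12 N. Depth readings put the right lug where it should be when shut; the left half I judged by its stop and the pictures.
- **Bolt and lever:** in the top camera the cam pin was within about 1 mm of its home position, and the grip centre was within about 0.5 mm of fully folded. The lever's last push rose to about 14 N with almost no movement.
- **Other objects:** the loupe, tweezers and green specimen looked unmoved in the last pictures I viewed. The oil bottle was outside those crops, so I did not check it; the arm did not go near it.

**Disagreements:**
- The lever's direction from its red pixels came out about 3° off nominal in the top view and about 9° off in the side view.
- The side view also put the grip about 5 mm further out. I attributed that to the ring partly hiding the lever and to the roughly 2 mm offset between the cameras, and did not check it further.

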